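Load the shielded test chamber with the bench power tripped

TASK

Press the red test button so that the breaker's lever drops, then lift the lid off the aluminium chamber by its knob and lay it flat on the black mat. Stand every blue module that is on the bench upright in a bay of its own on the chamber's floor, put the lid back on so that it is fully seated, and only then lift the lever back up until it stays raised. Never have the lever up while the chamber is open, do not tip the lid over, and do not shift the other things lying about.

Things in the scene. Friction and masses are not known exactly. Their poses are not given: they have to be found in the camera images.
- breaker: Safety breaker: fixed white case 170 x 170 mm, 80 mm high, grey top, blue band. Origin: centre of its underside; x from its front (robot side) to its back, y left, z up; turned up to 0.25 rad. Red test button at right on top, lever at left. Pressing the button fully pushes the raised lever just past its balance point; it then drops to the front by its own weight in about half a second.
- test_button (a joint): Travel of the red round test button (28 mm across): 0 out, 0.008 m fully down. Spring: starts to move at 1.4 N, fully down at about 4.2 N. It trips the lever near 0.006 m. It springs back out by itself.
- test_button_top (a point): Centre of the button's top face, 96 mm above the bench when out; press straight down.
- lever (a joint): 0: raised, leaning 0.30 rad to the breaker's back (+x), where it stays by its weight; 1.45: dropped, lying to the front (-x), 1.15 rad past vertical. Balanced at 0.30; it falls by its weight (80 g) to the side it is on. Its axle lies along the breaker's y, at x = +30, y = +45, z = +92 mm in the breaker's frame.
- lever_tip (a point): Middle of the lever's orange grip: round-ended rod 22 mm thick, 47 mm long, along the lever, 90 mm from the axle. Dropped: 129 mm above the bench, 82 mm in front of the axle, clear on both sides. Raised: 178 mm up. Pinch it from above across the breaker's y and carry it round the arc: it turns between the fingers.
- chamber: Fixed shielded chamber: open-topped aluminium box, outside 176 (x) x 150 (y) x 83 mm high, walls and floor 5 mm thick, two brass sockets on its front (-x) wall. Dividers 4 mm thick, 24 mm high above the floor, part it into four bays, each 81 (x) x 68 (y) mm, centred at x = +-42.5, y = +-36 mm: one module each, its long side along x. Origin: centre of its underside. Turned up to 0.25 rad.
- lid: Loose lid, about 0.35 kg: grey plate 176 (x) x 150 x 6 mm over a plug 156 x 130 x 8 mm that drops into the chamber's mouth with 5 mm play all round. Origin: centre of the plug's underside; z up. Black bar knob 46 (x) x 22 mm (y), 26 to 54 mm above the origin: pinch it across y. Seated, its origin is 75 mm above the chamber's; on the mat, 4 mm above the bench.
- mat: Fixed black rubber mat, 190 (x) x 175 (y) mm, 4 mm thick, on which to lay the lid. Origin: centre of its underside.
- module0: Loose module: blue box 64 (x) x 40 (y) x 28 mm with an aluminium band and a small brass stub on its +x end, and on top a yellow upright handle 40 mm (x) x 12 mm (y), from 28 to 60 mm above the underside: pinch it across y. 0.13 to 0.25 kg. Origin: centre of the underside. Two to four modules stand on the bench in front of the robot; the others are absent.
- module1: Loose module: blue box 64 (x) x 40 (y) x 28 mm with an aluminium band and a small brass stub on its +x end, and on top a yellow upright handle 40 mm (x) x 12 mm (y), from 28 to 60 mm above the underside: pinch it across y. 0.13 to 0.25 kg. Origin: centre of the underside. Two to four modules stand on the bench in front of the robot; the others are absent.
- module2: Loose module: blue box 64 (x) x 40 (y) x 28 mm with an aluminium band and a small brass stub on its +x end, and on top a yellow upright handle 40 mm (x) x 12 mm (y), from 28 to 60 mm above the underside: pinch it across y. 0.13 to 0.25 kg. Origin: centre of the underside. Two to four modules stand on the bench in front of the robot; the others are absent.
- module3: Loose module: blue box 64 (x) x 40 (y) x 28 mm with an aluminium band and a small brass stub on its +x end, and on top a yellow upright handle 40 mm (x) x 12 mm (y), from 28 to 60 mm above the underside: pinch it across y. 0.13 to 0.25 kg. Origin: centre of the underside. Two to four modules stand on the bench in front of the robot; the others are absent.
- pencil: Dark red pencil, 150 mm: a bystander, leave it alone.
- screwdriver: Red-handled screwdriver, 180 mm: a bystander, leave it alone.
- tape: Black roll of tape, 64 mm across, 20 mm high: a bystander, leave it alone.
- meter: Yellow handheld meter 130 x 70 x 32 mm: a bystander, leave it alone.
- attenuator: Steel cylinder 28 mm across, 60 mm high: a bystander, leave it alone.
- mug: White mug, 90 mm high: a bystander, leave it alone.
There are look-alikes about, which are no part of the job. What is shaped like the module2 but white is not meant.

How it is judged (in metres and radians):
On the way, in this order (a step that is already met when the one before it is completed fails the run):
1. the test button is pressed (value of joint test_button above 0.004 m).
2. the lever has dropped (value of joint lever above 1.25 rad), for 0.2 s.
3. the lid lies flat on the mat, let go, with the lever down (horizontal distance between lid and mat below 0.06 m and height (world z) of lid below 0.009 m and angle between lid's own z axis and vertical below 0.06 rad and linear speed of lid below 0.02 m/s and contact force between the fingers and lid below 0.05 N and value of joint lever above 1.25 rad), for 0.3 s.
4. every module stands upright on the chamber's floor, let go, with the lever down (x of module0 in the frame of chamber between -0.075 and 0.075 m and y of module0 in the frame of chamber between -0.065 and 0.065 m and z of module0 in the frame of chamber between 0 and 0.012 m and angle between each of module0, module1, module2, module3's own z axis and vertical below 0.15 rad and linear speed of each of module0, module1, module2, module3 below 0.03 m/s and x of module1 in the frame of chamber between -0.075 and 0.075 m and y of module1 in the frame of chamber between -0.065 and 0.065 m and z of module1 in the frame of chamber between 0 and 0.012 m and x of module2 in the frame of chamber between -0.075 and 0.075 m and y of module2 in the frame of chamber between -0.065 and 0.065 m and z of module2 in the frame of chamber between 0 and 0.012 m and x of module3 in the frame of chamber between -0.075 and 0.075 m and y of module3 in the frame of chamber between -0.065 and 0.065 m and z of module3 in the frame of chamber between 0 and 0.012 m and contact force between the fingers and module0 below 0.05 N and contact force between the fingers and module1 below 0.05 N and contact force between the fingers and module2 below 0.05 N and contact force between the fingers and module3 below 0.05 N and value of joint lever above 1.25 rad), for 0.3 s.
5. the lid is fully seated on the chamber again and let go, with the lever down (z of lid in the frame of chamber between 0.07 and 0.079 m and horizontal distance between lid and chamber below 0.012 m and angle between lid's own z axis and vertical below 0.04 rad and linear speed of lid below 0.02 m/s and contact force between the fingers and lid below 0.05 N and value of joint lever above 1.25 rad), for 0.3 s.
6. the lever is raised and stays up (value of joint lever below 0.12 rad), for 0.3 s.
At the end, for the whole second after the job is handed in: The lever is raised (within 0.12 rad of its stop), the button is out, the lid is fully seated on the chamber (within 12 mm of centre, at its seated height within 4 to 5 mm, level within 0.04 rad), and every module present stands upright (within 0.15 rad) on the chamber's floor, all at rest (value of joint lever below 0.12 rad and value of joint test_button below 0.002 m and z of lid in the frame of chamber between 0.07 and 0.079 m and horizontal distance between lid and chamber below 0.012 m and angle between lid's own z axis and vertical below 0.04 rad and linear speed of lid below 0.02 m/s and x of module0 in the frame of chamber between -0.075 and 0.075 m and y of module0 in the frame of chamber between -0.065 and 0.065 m and z of module0 in the frame of chamber between 0 and 0.012 m and angle between each of module0, module1, module2, module3's own z axis and vertical below 0.15 rad and linear speed of each of module0, module1, module2, module3 below 0.03 m/s and x of module1 in the frame of chamber between -0.075 and 0.075 m and y of module1 in the frame of chamber between -0.065 and 0.065 m and z of module1 in the frame of chamber between 0 and 0.012 m and x of module2 in the frame of chamber between -0.075 and 0.075 m and y of module2 in the frame of chamber between -0.065 and 0.065 m and z of module2 in the frame of chamber between 0 and 0.012 m and x of module3 in the frame of chamber between -0.075 and 0.075 m and y of module3 in the frame of chamber between -0.065 and 0.065 m and z of module3 in the frame of chamber between 0 and 0.012 m); the robot touches nothing.
It fails at once if the lever is up while the chamber is open (value of joint lever below 0.3 rad and (horizontal distance between lid and chamber above 0.05 m or z of lid in the frame of chamber above 0.11 m)).
It fails at once if the lid is tipped over (angle between lid's own z axis and vertical above 0.8 rad).
It fails at once if a bystander (pencil, screwdriver, tape, meter, cylinder, mug) is shifted more than 3 cm (distance of any of pencil, screwdriver, tape, meter, attenuator, mug from where it was at the start of the episode above 0.03 m).
Of module0, module1, module2, module3 only 2 to 4 are there at a start; the rules pass over those that are not, and their reading is None.
At some moment in a run one of module0, module1, module2, module3 may be knocked a few centimetres aside while the robot is not near it.
It also fails if it takes over 210 s, if anything falls off the work surface, if the arm or the gripper's body presses on something with over 40 N, if the wrist force passes 120 N, or if a joint passes its speed limit or range.

ROBOT

A 6-joint arm with a two-finger parallel gripper is mounted at the origin on the work surface. World frame = base frame: x ahead of the robot, y to its left, z up, the work surface at z = 0. Lengths are in mm, angles in rad, forces in N, time in s.
With the tool pointing down it reaches from about 350 to 850 mm from the base axis. Payload 8.1 kg.
Tool frame: the origin (TCP) lies at the centre of the arm's flange, where the gripper is bolted on; the fingertips stand tcp_to_tips ahead of it and the grasp point (between the pads) lies 155 mm ahead of it (tcp_to_tips is the distance from the TCP to the fingertips, in mm); z points along the fingers, y is the line along which they close (so a half turn about z gives the same grasp; the last joint's range is limited). The gripper opens to 85 mm and grips with 20 to 120 N. Pads are 22 mm wide; open, the fingers measure 114 mm over their backs; the gripper's body (76 mm by 85 mm) begins 54 mm behind the grasp point. The pads swing forward as they close: fully open they stand 13 mm farther back than shut.
Start: joints at [1.041, 0.13, 1.488, -0, 1.523, -0.085], TCP at [258.147, 541.634, 404.692] pointing down, gripper open.
Joint ranges: [-2.96, 2.96], [-0.89, 2.26], [0.02, 2.5], [-1.34, 4.48], [0, 2.73], [-2.66, 2.66]. Speed limits (rad/s): [2.39, 2.39, 2.79, 3.14, 3.14, 3.14].

INTERFACE

Orientations are given as a unit quaternion [x, y, z, w].
In Python, from workcell import * gives the robot as it stands.
- The arm moves only by the shell command python3 -m creep 'ROWS'. ROWS is JSON, a list that holds one entry, the list of rows, each a list of 5 numbers: the shift along the world's x, y, z in units of 0.2 m (1.0 is 0.2 m), then the turn about the world's z in units of 0.5 rad (1.0 is 0.5 rad), then the opening, from -1 (shut) to 1 (fully open). In form: [[[tx, ty, tz, spin, fingers], ...]]. A call has exactly 8 rows; each row is the pose to reach, as a shift and turn from the pose commanded when the call began; what a row does not reach only later rows make up. A row lasts 1/12 s, in which the tool goes at most 41.7 mm and 7.16 degrees, less where a joint would pass 70% of its speed; a pose out of reach is approached as far as the arm can. A call with a number of a shift or a turn outside -1 to 1 is refused whole. A call with a gripper value outside its range is refused whole. The fingers move at their own pace and stop on an object; the grip force is fixed at half the most. Time passes only in rows, so rows that repeat a pose let the fingers close, or fill a call up. It gives the time, the measured TCP pose, the force, the opening and the grip force at its end, in the units of the state.
- read_state(): the state, without advancing time (a new reading comes with each control period).
- read_camera(name): name is "scene" or "top" or "wrist"; returns (picture, depth): 480x640x3 uint8, red, green, blue; 480x640 float32, mm along the optical axis (not along the pixel's ray), 0 where there is no reading.
- camera_info(name): a dict with "intrinsics" (3x3 intrinsics, pixels), "T" (4x4, takes a point from camera to world coordinates). Camera axes: x right, y up, looking along -z (the intrinsics and any distortion apply to the point x, -y, -z); pixel columns grow to the right and rows downward; lengths in mm; the calibration is good to about 2 mm. A picture is of the moment at which its call begins: read the wrist's pose just before it. camera_info takes no time and is no camera call; for the wrist camera it gives the pose at the moment of the call.
- hand_in(): hands the job in; it is judged then, once.
Trained networks look in the newest picture that a camera, given by its name, has taken for a name from the list of things; names that differ only in an ending like _2 or _b are one class to them, and where a whole thing is asked for, a point or a joint stands for the part that bears it (a point fixed in the world has none). Each returns a list of dicts, best first, with "confidence" (0 to 1); they miss things now and then, are a little off and sometimes report something else, mostly with a low value. They report only what shows in the picture. A call takes as long as a camera call. They do not tell look-alikes from the thing itself.
- find_in(target, camera): "box" ([left, top, right, bottom] in pixels, round what is visible of it).
- spot_point(target, camera): "pixel" ([column, row] in pixels: a listed point, or the origin of a listed thing).
The state is a dict: "clock": time; "joints": joint angles; "joint_vel": joint speeds; "effort": joint torques, N m; "position": TCP position; "tcp_rot": TCP orientation; "force": force on the tool from outside, world axes, zero at the start; "torque": the same for the moment, N m; "gripper_width": finger opening in mm; "grip_force": force on a finger pad.
Only numpy, scipy, OpenCV 4.12 (cv2) and the standard library are available. Lean on these libraries where they do the work, as an engineer would, in place of code of your own. Each camera call takes 0.05 s, during which the arm holds its last target. There are 200 camera calls.

## Working session

There is one attempt and no reset: what is moved stays moved. The work goes in short steps, Python scripts to look and compute and a shell command to move; the robot and the scene stay as the last step left them, time stands still between calls to the robot, and variables do not carry over. Pictures are saved under pics/ and viewed, at most 14 in all, crops included, and the job is handed in when it is done.

```bash
ls; mkdir -p pics
python3 - <<'E'
from workcell import *
import cv2
print(read_state())
for n in ("top","scene"):
    p,d=read_camera(n); cv2.imwrite(f"pics/{n}0.png",p[:,:,::-1])
    i=camera_info(n); print(n,i)
    for t in ("breaker","test_button_top","lever_tip","chamber","lid","mat","module0"):
        print(t,[(([round(v) for v in r["pixel"]]),round(r["confidence"],2)) for r in spot_point(t,n)])
E
```

```text
pics
{'clock': 0.0, 'joints': array([ 1.04060522e+00,  1.31152712e-01,  1.48926994e+00,  1.64077352e-05,
        1.52299754e+00, -8.54219229e-02]), 'joint_vel': array([-0.00091091, -0.00036851,  0.00085161, -0.00090094,  0.00033081,
       -0.00104385]), 'effort': array([-2.92424345e-03, -5.69426250e+01, -5.00522053e+01, -3.36567300e-04,
        1.58741319e-02, -2.13830191e-06]), 'position': array([258.02316784, 541.43441168, 403.65431739]), 'tcp_rot': array([ 2.20556415e-01,  9.75373791e-01, -8.68341423e-04, -2.84653229e-04]), 'force': array([-0.09893897, -0.06887431, -0.14143525]), 'torque': array([-0.00518752,  0.00645709,  0.00929026]), 'grip_force': 0.0, 'gripper_width': 85.63798191744387}
top {'intrinsics': array([[598.41645616,   0.        , 309.39435432],
       [  0.        , 598.41645616, 233.40433697],
       [  0.        ,   0.        ,   1.        ]]), 'T': array([[ 2.28648803e-02,  9.84245066e-01, -1.75324979e-01,
         2.73680299e+02],
       [-9.99653899e-01,  2.47909230e-02,  8.80294871e-03,
         2.03297482e+01],
       [ 1.30107269e-02,  1.75063021e-01,  9.84
[... 658 characters left out ...]
 0.        ,   1.        ]]), 'T': array([[-7.45125579e-01, -5.62354726e-01,  3.58531776e-01,
         9.70601197e+02],
       [ 6.66920426e-01, -6.26485551e-01,  4.03401785e-01,
         5.29128840e+02],
       [-2.23992294e-03,  5.39697154e-01,  8.41856262e-01,
         1.24050183e+03],
       [ 0.00000000e+00,  0.00000000e+00,  0.00000000e+00,
         1.00000000e+00]])}
breaker [([280, 307], 0.74)]
test_button_top [([253, 280], 0.55)]
lever_tip [([264, 305], 0.58)]
chamber [([228, 187], 0.8), ([352, 274], 0.23)]
lid [([222, 170], 0.66)]
mat [([430, 384], 0.88), ([220, 170], 0.28)]
module0 [([383, 306], 0.92), ([312, 196], 0.88), ([284, 216], 0.75), ([316, 240], 0.74), ([353, 274], 0.66)]
```

View pics/top0.png

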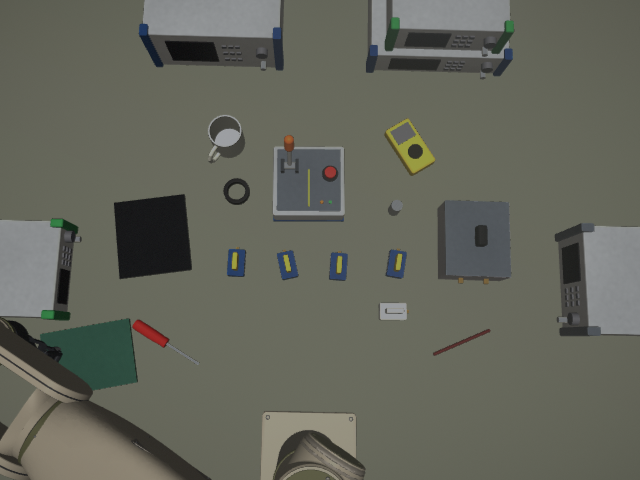

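View pics/scene0.png

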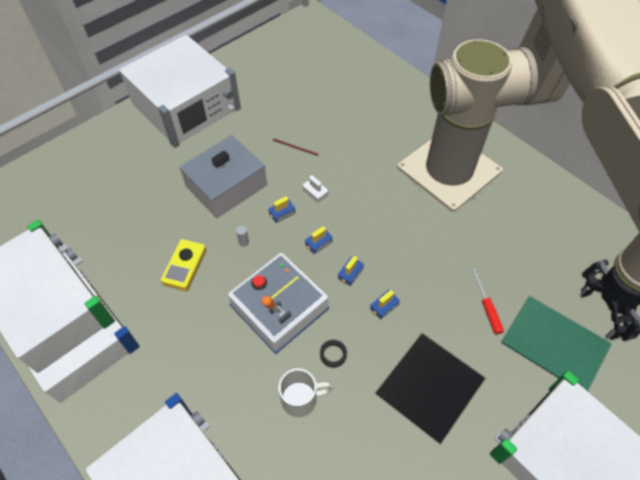

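The top view shows four blue modules at (237,263), (287,265), (339,266) and (397,264). The white look-alike is at (393,311) and is excluded by its colour. The black mat is at (152,236), and the green one at (90,355) is not meant. The closed chamber is at (475,240) and the breaker at (309,183), with the button at (330,172) and the raised lever at (290,146).

```bash
cat > h.py <<'E'
from workcell import *
import cv2, numpy as np
from scipy.spatial.transform import Rotation as R
def shot(n,save=None):
    i=camera_info(n); p,d=read_camera(n)
    if save: cv2.imwrite(f"pics/{save}.png",p[:,:,::-1])
    v,u=np.mgrid[0:480,0:640]; K=i["intrinsics"]
    c=np.stack([(u-K[0,2])/K[0,0]*d,-(v-K[1,2])/K[1,1]*d,-d],-1)
    w=c@i["T"][:3,:3].T+i["T"][:3,3]; w[d==0]=np.nan
    return p,w,i
def hsv(p): return cv2.cvtColor(p,cv2.COLOR_RGB2HSV)
def rect(P):   # long-axis yaw, in world xy
    (c,s,a)=cv2.minAreaRect(P[:,:2].astype(np.float32)); b=cv2.boxPoints((c,s,a))
    e=b[1]-b[0]; f=b[2]-b[1]; l=e if np.hypot(*e)>np.hypot(*f) else f
    y=np.arctan2(l[1],l[0]); y=(y+np.pi/2)%np.pi-np.pi/2
    return np.round(c,1),np.round(sorted(s),1),round(float(y),3)
def comps(m,w,amin=15):
    n,l,s,_=cv2.connectedComponentsWithStats(m.astype(np.uint8))
    for k in range(1,n):
        if s[k,4]>=amin:
            P=w[l==k]; P=P[~np.isnan(P[:,0])]
            if len(P)>8: yield s[k,:4],P
def tool():
    s=read_state(); r=R.from_quat(s["tcp_rot"]).as_matrix()
    return s["position"],np.arctan2(r[1,1],r[0,1]),s   # yaw of closing axis y
E
cat > m.py <<'E'
from h import *
for n in ("top","scene"):
    p,w,i=shot(n); H=hsv(p); h,s,v=H[...,0],H[...,1],H[...,2]; z=w[...,2]
    ok=(w[...,0]>250)&(w[...,0]<900)&(abs(w[...,1])<600)
    print(n)
    for nm,m,a in (("blue",(h>100)&(h<130)&(s>120)&(z<60)&ok,40),("yellow",(h>22)&(h<35)&(s>130)&ok&(z>15)&(z<75),10),
      ("red",((h<6)|(h>174))&(s>150)&ok&(z>60),10),("orange",(h>6)&(h<14)&(s>150)&ok&(z>60),10),("black",(v<35)&ok&(z<15),1500),("z70-100",(z>70)&(z<100)&ok,1500),("knob",(z>112)&(z<140)&(w[...,1]<-150)&ok,20)):
        for b,P in comps(m,w,a):
            q=np.nanmedian(P,0); zt=np.percentile(P[:,2],90)
            print(nm,b,np.round(q),round(zt),*rect(P))
E
python3 m.py
```

```text
top
blue [227 249  18  27] [448. 175.  28.] 31 [452.8 181.7] [38.6 63.8] -0.016
blue [277 251  21  28] [447.  58.  27.] 31 [449.9  59.4] [37.2 61.9] 0.24
blue [387 250  19  27] [ 455. -194.   28.] 32 [ 459.5 -201.1] [37.3 62.7] -0.135
blue [330 253  17  27] [446. -57.  27.] 31 [449.6 -62.5] [37.2 61.8] -0.054
yellow [386 119  49  55] [ 736. -240.   32.] 36 [ 752.3 -235.7] [ 70.3 128.8] 0.569
yellow [232 252   6  18] [452. 181.  59.] 63 [452.7 181.5] [11.7 39.4] -0.039
yellow [284 255   7  17] [449.  59.  60.] 64 [449.6  58.9] [10.2 38.8] 0.244
yellow [396 254   6  16] [ 458. -201.   60.] 64 [ 459.  -201.4] [10.6 36.9] -0.143
yellow [337 256   5  17] [450. -63.  59.] 63 [450.  -62.6] [ 9.8 37.8] -0.002
red [325 167  11  11] [660. -36.  96.] 100 [661.4 -36.5] [23.6 25.2] 0.022
orange [284 135   9  16] [697.  60. 191.] 198 [700.   60.6] [17.7 26.8] 0.021
black [114 195  77  83] [514. 391.   4.] 8 [515.8 390.8] [172.7 188.2] 0.152
z70-100 [273 146  72  70] [640.  11.  79.] 84 [645.8  13.1] [169.4 169.7] 0.023
z70-100 [443 200  68  79] [ 510. -375.   89.] 92 [ 514.5 -380.6] [154.1 177.9] 
[... 987 characters left out ...]
5] [455. 186.  56.] 60 [451.9 184.3] [12.1 38.8] 0.01
red [253 276  12  11] [662. -32.  94.] 97 [661.  -34.1] [24.4 24.7] -0.002
orange [262 297  12  11] [703.  68. 190.] 195 [703.6  64.9] [14.7 22.3] -0.674
z70-100 [180 135  86  69] [ 522. -365.   87.] 91 [ 512.8 -377.9] [157.5 177.8] -0.013
z70-100 [229 253  99  89] [645.  21.  78.] 83 [644.8  15.8] [169.  169.2] -1.552
knob [205  73  32  23] [ 341. -598.  126.] 136 [ 349.3 -594.9] [ 11.5 107.2] -0.036
knob [191  91  14  14] [ 429. -597.  124.] 134 [ 430.5 -596.1] [ 7.4 44.4] 0.004
knob [163  98  28  23] [ 508. -597.  125.] 137 [ 499.3 -594.1] [11.9 88.2] 0.01
knob [212 150  18  16] [ 515. -372.  125.] 130 [ 514.3 -376.3] [27.7 46. ] 0.052
```

```bash
python3 -c "
import workcell;print({k:getattr(workcell,k) for k in dir(workcell) if not k.startswith('_') and not callable(getattr(workcell,k))})"
python3 -m creep '[[[0.08,-0.12,0,0.11,-1],[0.17,-0.24,0,0.22,-1],[0.25,-0.36,0,0.33,-1],[0.33,-0.48,0,0.45,-1],[0.42,-0.6,0,0.56,-1],[0.5,-0.72,0,0.67,-1],[0.58,-0.84,0,0.78,-1],[0.67,-0.96,0,0.89,-1]]]'
```

```text
{'tcp_to_tips': 173.4}
clock: 1.57
position: [392.5, 348.4, 404.9]
tcp_rot: [-0.002, 1.0, 0.0, 0.0]
force: [-0.0, 0.3, -0.1]
gripper_width: 0.1
grip_force: 0.0
```

```bash
python3 -m creep '[[[0.08,-0.12,0,0,-1],[0.17,-0.24,0,0,-1],[0.25,-0.36,0,0,-1],[0.33,-0.48,0,0,-1],[0.42,-0.6,0,0,-1],[0.5,-0.72,0,0,-1],[0.58,-0.84,0,0,-1],[0.67,-0.96,0,0,-1]]]'
python3 -m creep '[[[0.08,-0.12,0,0,-1],[0.17,-0.24,0,0,-1],[0.25,-0.36,0,0,-1],[0.33,-0.48,0,0,-1],[0.42,-0.6,0,0,-1],[0.5,-0.72,0,0,-1],[0.67,-0.96,0,0,-1],[0.67,-0.96,0,0,-1]]]'
python3 -c "
from h import *
p,y,s=tool();print(p,y,s['gripper_width'],s['joints'])
P,w,i=shot('wrist','w1')"
```

```text
clock: 2.23
position: [526.6, 156.3, 404.9]
tcp_rot: [-0.0, 1.0, 0.0, 0.0]
force: [0.6, 0.4, 0.2]
gripper_width: -0.1
grip_force: 0.0
clock: 2.9
position: [661.6, -38.2, 404.4]
tcp_rot: [0.001, 1.0, -0.001, 0.0]
force: [0.3, 1.2, 1.4]
gripper_width: -0.3
grip_force: 0.0
[661.60036749 -38.18267406 404.38781124] 1.5688136306518874 -0.25992569382850694 [-1.34574775e-01  2.99320145e-01  1.29572745e+00 -1.41749100e-03
  1.54570329e+00 -1.70335393e+00]
```

```bash
python3 -m creep '[[[0,0,-0.12,0,-1],[0,0,-0.24,0,-1],[0,0,-0.36,0,-1],[0,0,-0.48,0,-1],[0,0,-0.58,0,-1],[0,0,-0.62,0,-1],[0,0,-0.63,0,-1],[0,0,-0.63,0,-1]]]'
python3 -c "
from h import *
p,y,s=tool();print(p,y,s['force'])
P,w,i=shot('wrist','w2')"
```

```text
clock: 3.62
position: [660.1, -34.3, 278.7]
tcp_rot: [-0.0, 1.0, 0.0, -0.0]
force: [0.7, -0.1, 0.6]
gripper_width: -0.0
grip_force: 0.0
[660.1495368  -34.29293564 278.74831628] 1.5710712202878125 [ 0.6692555  -0.10231683  0.55597124]
```

View pics/w2.png

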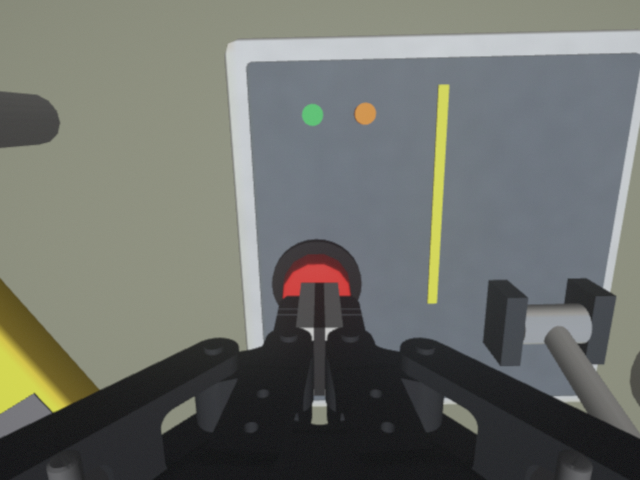

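The closed fingertips at (320,300) sit over the button at (317,285). I press now.

```bash
python3 -m creep '[[[0,0,-0.03,0,-1],[0,0,-0.05,0,-1],[0,0,-0.065,0,-1],[0,0,-0.075,0,-1],[0,0,-0.08,0,-1],[0,0,-0.085,0,-1],[0,0,-0.085,0,-1],[0,0,-0.085,0,-1]]]'
python3 -m creep '[[[0,0,0.05,0,-1],[0,0,0.1,0,-1],[0,0,0.3,0,-1],[0,0,0.45,0,-1],[0,0,0.6,0,-1],[0,0,0.7,0,-1],[0,0,0.7,0,-1],[0,0,0.7,0,-1]]]'
python3 - <<'E'
from h import *
for n in("top","scene"):
  p,w,i=shot(n,n+'1'); H=hsv(p);h,s=H[...,0],H[...,1]
  m=(h>6)&(h<14)&(s>150)&(w[...,0]>400)&(w[...,2]>60)
  for b,P in comps(m,w,10): print(n,b,np.median(P,0),rect(P))
E
```

```text
clock: 4.33
position: [661.6, -34.5, 267.4]
tcp_rot: [-0.0, 1.0, -0.0, 0.003]
force: [-8.1, 0.6, 25.4]
gripper_width: -0.2
grip_force: 13.0
clock: 5.0
position: [660.5, -34.4, 403.8]
tcp_rot: [-0.0, 1.0, -0.0, 0.002]
force: [0.9, -0.2, 0.1]
gripper_width: 0.1
grip_force: 0.0
scene [298 275  16  16] [599.27013528  64.29319205 133.11100885] (array([596.8,  60.7]), array([17.8, 39.1]), 0.008)
```

```bash
python3 -m creep '[[[-0.05,-0.12,0,0,1],[-0.09,-0.22,0,0,1],[-0.14,-0.33,0,0,1],[-0.18,-0.43,0,0,1],[-0.23,-0.54,0,0,1],[-0.28,-0.65,0,0,1],[-0.32,-0.76,0,0,1],[-0.365,-0.86,0,0,1]]]'
python3 -m creep '[[[-0.05,-0.12,0,0,1],[-0.1,-0.24,0,0,1],[-0.15,-0.36,0,0,1],[-0.2,-0.48,0,0,1],[-0.25,-0.6,0,0,1],[-0.3,-0.72,0,0,1],[-0.365,-0.86,0,0,1],[-0.365,-0.86,0,0,1]]]'
cat > k.py <<'E'
from h import *
p,y,s=tool();print(p,y,s['gripper_width'])
P,w,i=shot('wrist','w3');z=w[...,2]
near=np.hypot(w[...,0]-514,w[...,1]+378)<150
for nm,m in(("knob",(z>118)&(z<136)&near),("plate",(z>80)&(z<96)&near)):
  for b,Q in comps(m,w,300): print(nm,b,np.median(Q,0),rect(Q))
E
python3 k.py
```

```text
clock: 5.77
position: [586.1, -207.4, 399.2]
tcp_rot: [-0.0, 1.0, 0.001, -0.002]
force: [0.1, 0.3, 0.5]
gripper_width: 85.3
grip_force: 0.0
clock: 6.43
position: [511.3, -382.4, 399.0]
tcp_rot: [0.002, 1.0, 0.0, -0.002]
force: [0.3, -0.5, 0.3]
gripper_width: 85.1
grip_force: 0.0
[ 511.30922793 -382.37397024  399.0077588 ] 1.5669091184786557 85.14852115798077
knob [307 200  37  75] [ 510.46315961 -379.06250864  129.24445652] (array([ 512.1, -379.1]), array([21.7, 45.2]), -0.009)
plate [207  90 235 249] [ 498.60547609 -380.38774927   89.5783012 ] (array([ 512.7, -380.5]), array([152.7, 177.2]), -0.008)
```

```bash
python3 -m creep '[[[0,0,-0.12,0,1],[0,0,-0.24,0,1],[0,0,-0.36,0,1],[0,0,-0.48,0,1],[0,0,-0.58,0,1],[0,0,-0.63,0,1],[0,0,-0.65,0,1],[0,0,-0.65,0,1]]]'
python3 -m creep '[[[0,0,0,0,-1],[0,0,0,0,-1],[0,0,0,0,-1],[0,0,0,0,-1],[0,0,0,0,-1],[0,0,0,0,-1],[0,0,0,0,-1],[0,0,0,0,-1]]]'
python3 -c "
from h import *
p,y,s=tool();print(p,y,s['gripper_width'],s['grip_force'],s['force'])"
python3 -m creep '[[[0,0,0.02,0,-1],[0,0,0.05,0,-1],[0,0,0.1,0,-1],[0,0,0.2,0,-1],[0,0,0.3,0,-1],[0,0,0.4,0,-1],[0,0,0.5,0,-1],[0,0,0.5,0,-1]]]'
```

```text
clock: 7.15
position: [514.0, -377.5, 270.1]
tcp_rot: [-0.0, 1.0, 0.001, -0.001]
force: [-0.8, 0.3, 0.9]
gripper_width: 85.5
grip_force: 0.0
clock: 7.82
position: [514.4, -378.6, 272.7]
tcp_rot: [-0.0, 1.0, -0.0, 0.001]
force: [-0.5, 0.8, 6.7]
gripper_width: 21.2
grip_force: 61.1
[ 514.42261352 -378.552843    272.68668477] 1.5709566407756548 21.152378102085027 61.09527826309204 [-0.48890341  0.84136698  6.66433701]
clock: 8.48
position: [515.0, -379.1, 377.7]
tcp_rot: [-0.0, 1.0, -0.003, 0.003]
force: [0.3, -1.4, -2.4]
gripper_width: 20.9
grip_force: 60.0
```

```bash
python3 -m creep '[[[0,0,0.1,0,-1],[0,0.03,0.2,0,-1],[0,0.1,0.3,0,-1],[0,0.25,0.3,0,-1],[0,0.42,0.3,0,-1],[0,0.6,0.3,0,-1],[0,0.78,0.3,0,-1],[0,0.96,0.3,0,-1]]]'
python3 -m creep '[[[0,0.12,0,0,-1],[0,0.24,0,0,-1],[0,0.36,0,0,-1],[0,0.48,0,0,-1],[0,0.6,0,0,-1],[0,0.72,0,0,-1],[0,0.84,0,0,-1],[0,0.96,0,0,-1]]]'
python3 -m creep '[[[0,0.12,0,0,-1],[0,0.24,0,0,-1],[0,0.36,0,0,-1],[0,0.48,0,0,-1],[0,0.6,0,0,-1],[0,0.72,0,0,-1],[0,0.84,0,0,-1],[0,0.96,0,0,-1]]]'
python3 -m creep '[[[0,0.12,0,0,-1],[0,0.24,0,0,-1],[0,0.36,0,0,-1],[0,0.5,0,0,-1],[0,0.65,0,0,-1],[0,0.8,0,0,-1],[0,0.9,0,0,-1],[0,0.96,0,0,-1]]]'
python3 -m creep '[[[0.01,0.01,-0.12,0,-1],[0.01,0.01,-0.24,0,-1],[0.01,0.01,-0.36,0,-1],[0.01,0.01,-0.48,0,-1],[0.01,0.01,-0.6,0,-1],[0.01,0.01,-0.72,0,-1],[0.01,0.01,-0.84,0,-1],[0.01,0.01,-0.84,0,-1]]]'
python3 -c "
from h import *
p,y,s=tool();print(p,y,s['gripper_width'],s['grip_force'],s['force'])
P,w,i=shot('scene','s2')"
```

```text
clock: 9.15
position: [513.6, -184.8, 430.5]
tcp_rot: [0.0, 1.0, 0.0, -0.001]
force: [1.1, 0.2, -4.4]
gripper_width: 20.9
grip_force: 59.9
clock: 9.82
position: [513.7, 6.8, 430.6]
tcp_rot: [-0.0, 1.0, 0.0, -0.001]
force: [0.6, 0.6, -4.0]
gripper_width: 21.0
grip_force: 60.0
clock: 10.48
position: [513.8, 198.8, 430.5]
tcp_rot: [-0.0, 1.0, -0.0, -0.001]
force: [1.2, 0.7, -4.5]
gripper_width: 21.1
grip_force: 60.0
clock: 11.15
position: [513.4, 391.9, 430.0]
tcp_rot: [-0.001, 1.0, -0.0, -0.001]
force: [0.5, -0.8, -4.1]
gripper_width: 20.9
grip_force: 60.0
clock: 11.82
position: [514.0, 389.5, 256.3]
tcp_rot: [0.0, 1.0, -0.003, -0.005]
force: [-2.4, -2.1, -6.1]
gripper_width: 21.3
grip_force: 59.8
[513.99258464 389.51067035 256.28531666] 1.5704842292369814 21.302954463439846 59.750908613204956 [-2.44810125 -2.14518662 -6.11611853]
```

View pics/s2.png

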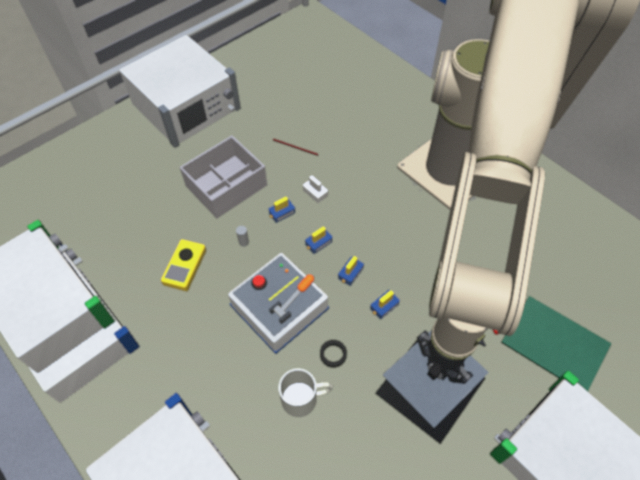

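The scene view shows the chamber open at (223,175), the lever dropped to the front at (303,285), and the lid level over the mat at (435,375). I lower it and let go.

```bash
python3 -m creep '[[[0,0,-0.1,0,-1],[0,0,-0.2,0,-1],[0,0,-0.26,0,-1],[0,0,-0.28,0,-1],[0,0,-0.295,0,-1],[0,0,-0.305,0,-1],[0,0,-0.31,0,-1],[0,0,-0.31,0,-1]]]'
python3 -c "
from h import *
p,y,s=tool();print(p,y,s['force'])"
```

```text
clock: 12.53
position: [516.6, 391.9, 202.8]
tcp_rot: [-0.0, 1.0, 0.0, 0.001]
force: [0.1, 0.7, -4.4]
gripper_width: 20.9
grip_force: 59.8
[516.55963469 391.90573245 202.77816958] 1.5710412650605814 [ 0.08015427  0.69411295 -4.37526824]
```

```bash
python3 -m creep '[[[0,0,-0.005,0,-1],[0,0,-0.01,0,-1],[0,0,-0.015,0,-1],[0,0,-0.015,0,-1],[0,0,-0.015,0,-1],[0,0,-0.015,0,-1],[0,0,-0.015,0,-1],[0,0,-0.015,0,-1]]]'
```

```text
clock: 13.2
position: [516.6, 392.0, 201.7]
tcp_rot: [-0.0, 1.0, 0.0, 0.001]
force: [-7.1, -5.6, 12.9]
gripper_width: 21.2
grip_force: 62.4
```

```bash
python3 -m creep '[[[0,0,0,0,1],[0,0,0,0,1],[0,0,0,0,1],[0,0,0,0,1],[0,0,0.1,0,1],[0,0,0.3,0,1],[0,0,0.5,0,1],[0,0,0.7,0,1]]]'
python3 -m creep '[[[0,0,0.1,0,1],[0,0,0.1,0,1],[-0.05,-0.15,0.1,0,1],[-0.1,-0.35,0.1,0,1],[-0.2,-0.55,0.1,0,1],[-0.3,-0.75,0.1,0,1],[-0.3,-1,0.1,0,1],[-0.3,-1,0.1,0,1]]]'
cat >> m.py <<'E'
    g=w[(z>12)&(z<24)&(w[...,1]>280)&(w[...,1]<500)&(w[...,0]<640)&(w[...,0]>400)]
    print("lid",len(g)); 
    if len(g)>100: print(rect(g),np.median(g,0))
    m=(z>68)&(z<95)&(w[...,1]<-250)&(w[...,1]>-520)&ok
    for b,P in comps(m,w,300): print("rim",rect(P),np.median(P,0))
tool_=tool(); print(tool_[:2])
p,w,i=shot('wrist','w4')
E
python3 m.py
```

```text
clock: 13.87
position: [515.8, 391.4, 339.5]
tcp_rot: [-0.0, 1.0, -0.0, -0.001]
force: [1.0, 1.1, -0.1]
gripper_width: 85.6
grip_force: 0.0
clock: 14.53
position: [454.9, 188.0, 357.5]
tcp_rot: [0.0, 1.0, -0.001, -0.001]
force: [-1.0, 0.6, 0.3]
gripper_width: 85.3
grip_force: 0.0
top
blue [277 251  21  28] [446.  58.  28.] 32 [449.8  59.6] [37.1 62.6] 0.245
blue [387 250  19  27] [ 456. -194.   28.] 31 [ 459.  -200.9] [37.7 61.8] -0.159
blue [330 253  17  27] [447. -57.  28.] 32 [449.6 -62.4] [37.5 61.9] -0.063
blue [227 255  11  21] [433. 195.  28.] 31 [443.  194.9] [22.6 51.3] 0.277
yellow [386 119  49  55] [ 736. -240.   32.] 35 [ 752.4 -235.6] [ 70.  130.1] 0.566
yellow [284 255   7  17] [449.  59.  60.] 62 [450.4  59.1] [10.1 39.3] 0.246
yellow [396 254   6  16] [ 459. -201.   59.] 63 [ 458.7 -201.6] [11.  36.6] -0.122
yellow [232 257   4  13] [444. 184.  59.] 62 [446.2 183.1] [ 7.7 27.7] 0.052
yellow [337 256   5  17] [450. -63.  59.] 63 [449.6 -62.7] [ 9.6 37.8] 0.008
red [325 167  11  11] [660. -36.  96.] 99 [660.8 -36.5] [23.4 25.8] 0.032
orange [285 187   9  17] [595.  57. 
[... 1441 characters left out ...]
66
orange [298 275  16  16] [598.  64. 133.] 140 [595.5  60.3] [19.3 38.8] 0.165
z70-100 [229 253  99  89] [654.  16.  78.] 83 [645.2  16.4] [169.4 170.2] -1.549
knob [226  73  11  10] [ 309. -594.  127.] 136 [ 310.2 -594.2] [11.4 30.2] 0.006
knob [212  79  17  12] [ 351. -599.  126.] 136 [ 351.3 -597.1] [ 5.9 53.3] -0.006
knob [163  92  42  29] [ 486. -597.  125.] 137 [ 477.1 -595.8] [ 11.  134.3] 0.034
lid 4766
(array([514.9, 392.4]), array([150.3, 177.5]), -0.001) [521.11895085 398.17152281  16.61844061]
rim (array([ 512.1, -379.6]), array([157.1, 178.8]), -0.007) [ 511.62990596 -374.70858454   78.51004887]
(array([455.8297727 , 189.34566084, 358.03379591]), np.float64(1.567837284901577))
```

Run:
```python
from h import *
i=cv2.imread('pics/w4.png')
print(i.shape)
```

```text
(480, 640, 3)
```

View pics/w4.png

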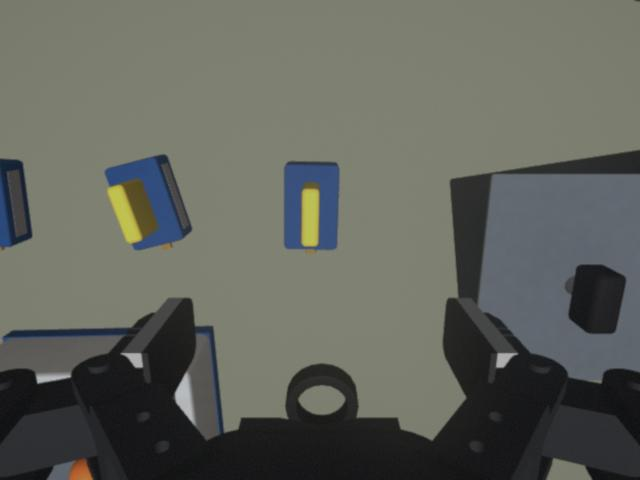

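The lid lies flat on the mat (wrist view, knob at (597,298)). Module A's yellow handle is at (311,215), upright. Module B is at (140,200).

```bash
cat > g.py <<'E'
from h import *
p,y,s=tool(); print("tcp",np.round(p,1),round(y,3),"w",round(s['gripper_width'],1),"j6",round(s['joints'][5],2),"clk",s['clock'])
P,w,i=shot('wrist','last'); H=hsv(P);h,sa,v=H[...,0],H[...,1],H[...,2];z=w[...,2]
for b,Q in comps((h>22)&(h<35)&(sa>110)&(z>25)&(z<85),w,150):
    T=Q[Q[:,2]>np.percentile(Q[:,2],95)-8]
    c,sz,a=rect(T); d=(a+np.pi/2-y+np.pi/2)%np.pi-np.pi/2
    print("handle px",b,"c",c,"top",round(np.percentile(T[:,2],50),1),sz,"yaw",a,"| units dx,dy",np.round((c-p[:2])/200,3),"spin",round(d/0.5,3))
E
python3 -m creep '[[[-0.02,-0.04,0,0,0.5],[-0.02,-0.04,0,0,0.5],[-0.02,-0.04,0,0,0.5],[-0.02,-0.04,-0.1,0,0.5],[-0.02,-0.04,-0.2,0,0.5],[-0.02,-0.04,-0.2,0,0.5],[-0.02,-0.04,-0.2,0,0.5],[-0.02,-0.04,-0.2,0,0.5]]]'
python3 g.py
```

```text
clock: 15.35
position: [452.4, 184.1, 319.5]
tcp_rot: [-0.0, 1.0, 0.0, 0.0]
force: [0.0, -0.4, -0.1]
gripper_width: 63.9
grip_force: 0.0
tcp [452.4 184.1 319.5] 1.572 w 63.9 j6 -1.29 clk 15.35
handle px [ 83 192  60  74] c [448.   60.3] top 60.1 [12.5 39.7] yaw 0.261 | units dx,dy [-0.022 -0.619] spin 0.52
handle px [307 197  21  74] c [450.8 182.6] top 60.3 [11.3 40.3] yaw -0.024 | units dx,dy [-0.008 -0.008] spin -0.05
```

```bash
python3 -m creep '[[[-0.005,-0.005,-0.12,-0.05,0.5],[-0.005,-0.005,-0.24,-0.05,0.5],[-0.005,-0.005,-0.36,-0.05,0.5],[-0.005,-0.005,-0.48,-0.05,0.5],[-0.005,-0.005,-0.55,-0.05,0.5],[-0.005,-0.005,-0.565,-0.05,0.5],[-0.005,-0.005,-0.565,-0.05,0.2],[-0.005,-0.005,-0.565,-0.05,-0.2]]]'
python3 -m creep '[[[0,0,0,0,-1],[0,0,0,0,-1],[0,0,0,0,-1],[0,0,0,0,-1],[0,0,0.1,0.05,-1],[0,0,0.3,0.05,-1],[0,0,0.5,0.05,-1],[0,0,0.7,0.05,-1]]]'
python3 -c "
from h import *
p,y,s=tool();print(p,y,s['joints'][5])"
```

```text
clock: 16.07
position: [452.0, 182.9, 207.3]
tcp_rot: [0.012, 1.0, 0.0, 0.001]
force: [0.1, -0.4, 0.4]
gripper_width: 41.0
grip_force: 0.0
clock: 16.73
position: [450.5, 182.4, 347.0]
tcp_rot: [-0.0, 1.0, -0.0, -0.001]
force: [0.1, -0.8, -1.3]
gripper_width: 10.6
grip_force: 58.9
[450.47571941 182.43813164 347.04022562] 1.57101960861319 -1.291738543015355
```

```bash
python3 -m creep '[[[0,-0.1,0.1,0,-1],[0,-0.22,0.1,0,-1],[0,-0.35,0.1,0,-1],[0,-0.48,0.1,0,-1],[0,-0.61,0.1,0,-1],[0,-0.74,0.1,0,-1],[0,-0.87,0.1,0,-1],[0,-1,0.1,0,-1]]]'
python3 -m creep '[[[0,-0.13,0,0,-1],[0,-0.26,0,0,-1],[0,-0.39,0,0,-1],[0,-0.52,0,0,-1],[0.02,-0.65,0,0,-1],[0.05,-0.78,0,0,-1],[0.1,-0.9,0,0,-1],[0.15,-1,0,0,-1]]]'
python3 -m creep '[[[0.05,-0.13,0,0,-1],[0.1,-0.27,0,0,-1],[0.15,-0.42,0,0,-1],[0.22,-0.58,0,0,-1],[0.3,-0.73,0,0,-1],[0.375,-0.86,0,0,-1],[0.375,-0.975,0,0,-1],[0.375,-0.975,0,0,-1]]]'
cat > c.py <<'E'
from h import *
p,y,s=tool(); print("tcp",np.round(p,1),round(y,3),np.round(s['force'],1))
P,w,i=shot('wrist','wc'); z=w[...,2]
m=(z>78)&(z<88)&(abs(w[...,0]-513)<110)&(abs(w[...,1]+379)<100)
Q=w[m]; print(len(Q),rect(Q),Q[:,:2].min(0),Q[:,:2].max(0))
E
python3 c.py
```

```text
clock: 17.4
position: [450.8, -18.6, 365.9]
tcp_rot: [-0.0, 1.0, -0.0, 0.0]
force: [0.8, 0.1, -2.1]
gripper_width: 11.1
grip_force: 59.0
clock: 18.07
position: [481.0, -219.1, 365.8]
tcp_rot: [0.0, 1.0, -0.0, 0.0]
force: [-0.2, -0.2, -1.3]
gripper_width: 10.5
grip_force: 59.0
clock: 18.73
position: [555.6, -416.3, 364.8]
tcp_rot: [0.001, 1.0, -0.001, -0.0]
force: [1.3, -0.2, -2.6]
gripper_width: 10.9
grip_force: 59.2
tcp [ 555.6 -416.3  364.8] 1.568 [ 1.3 -0.2 -2.6]
10454 (array([ 512.6, -380.9]), array([150.6, 176. ]), -0.01) [ 425.0099549  -456.97979852] [ 600.9851178  -304.94817851]
```

View pics/wc.png

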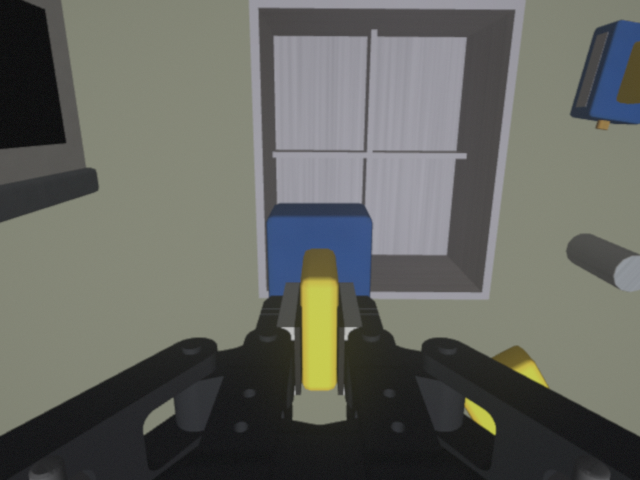

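Wrist view: the module is held upright above the back-right bay (the one away from me), and the chamber rim spans columns 252-522.

```bash
python3 -m creep '[[[0,0,-0.12,0,-1],[0,0,-0.24,0,-1],[0,0,-0.36,0,-1],[0,0,-0.48,0,-1],[0,0,-0.6,0,-1],[0,0,-0.7,0,-1],[0,0,-0.75,0,-1],[0,0,-0.765,0,-1]]]'
python3 -m creep '[[[0,0,-0.005,0,-1],[0,0,-0.005,0,-0.35],[0,0,-0.005,0,-0.35],[0,0,-0.005,0,-0.35],[0,0,0.1,0,-0.35],[0,0,0.3,0,-0.35],[0,0,0.5,0,-0.35],[0,0,0.7,0,-0.35]]]'
python3 g.py
```

```text
clock: 19.45
position: [555.9, -411.2, 212.1]
tcp_rot: [-0.0, 1.0, 0.001, -0.001]
force: [-2.2, -0.5, 9.8]
gripper_width: 10.8
grip_force: 62.3
clock: 20.12
position: [555.9, -412.1, 354.4]
tcp_rot: [-0.0, 1.0, 0.0, -0.0]
force: [0.2, -0.7, 1.1]
gripper_width: 27.7
grip_force: 0.0
tcp [ 555.9 -412.1  354.4] 1.571 w 27.7 j6 -2.28 clk 20.1167
handle px [622  45  18  57] c [ 464.4 -209.2] top 40.4 [ 5.7 25.4] yaw 0.09 | units dx,dy [-0.458  1.015] spin 0.18
handle px [311 190  18  65] c [ 554.1 -412.2] top 65.3 [10.9 39.2] yaw -0.005 | units dx,dy [-0.009 -0.   ] spin -0.01
```

```bash
python3 -m creep '[[[-0.06,0.13,0,0,-0.3],[-0.12,0.26,0,-0.05,0],[-0.18,0.4,0,-0.1,0.5],[-0.24,0.55,0,-0.15,0.5],[-0.3,0.7,0,-0.2,0.5],[-0.36,0.85,0,-0.25,0.5],[-0.43,1,-0.05,-0.28,0.5],[-0.485,1,-0.15,-0.28,0.5]]]'
python3 -m creep '[[[0,0.05,0,0,0.5],[0,0.05,0,0,0.5],[0,0.05,0,0,0.5],[0,0.05,0,0,0.5],[0,0.05,0,0,0.5],[0,0.05,0,0,0.5],[0,0.05,0,0,0.5],[0,0.05,0,0,0.5]]]'
python3 g.py
```

```text
clock: 20.83
position: [459.5, -208.9, 325.4]
tcp_rot: [0.069, 0.998, -0.0, 0.003]
force: [0.9, -0.7, 0.8]
gripper_width: 64.0
grip_force: 0.0
clock: 21.5
position: [459.3, -202.7, 322.8]
tcp_rot: [0.07, 0.998, -0.0, 0.0]
force: [-0.5, 0.4, 0.1]
gripper_width: 64.0
grip_force: 0.0
tcp [ 459.3 -202.7  322.8] 1.431 w 64.0 j6 -1.95 clk 21.5
handle px [528 148  48  73] c [447.4 -63.1] top 59.9 [12.9 39.8] yaw -0.058 | units dx,dy [-0.06   0.698] spin 0.164
handle px [312 195  20  72] c [ 456.5 -201.3] top 60.3 [11.2 39.3] yaw -0.144 | units dx,dy [-0.014  0.007] spin -0.008
```

```bash
python3 -m creep '[[[-0.01,0.005,-0.12,0,0.5],[-0.01,0.005,-0.24,0,0.5],[-0.01,0.005,-0.36,0,0.5],[-0.01,0.005,-0.48,0,0.5],[-0.01,0.005,-0.56,0,0.5],[-0.01,0.005,-0.585,0,0.5],[-0.01,0.005,-0.585,0,0.2],[-0.01,0.005,-0.585,0,-0.2]]]'
python3 -m creep '[[[0,0,0,0,-1],[0,0,0,0,-1],[0,0,0,0,-1],[0,0,0,0,-1],[0,0,0.15,0,-1],[0,0,0.35,0,-1],[0,0,0.55,0,-1],[0,0,0.75,0,-1]]]'
python3 -m creep '[[[0,-0.03,0,0.05,-1],[0.01,-0.12,0,0.1,-1],[0.02,-0.24,0,0.15,-1],[0.03,-0.38,0,0.2,-1],[0.05,-0.52,0,0.25,-1],[0.06,-0.66,0,0.28,-1],[0.07,-0.8,0,0.28,-1],[0.07,-0.93,0,0.28,-1]]]'
python3 -m creep '[[[0,-0.1,0,0,-1],[0,-0.125,0,0,-1],[0,-0.125,0,0,-1],[0,-0.125,0,0,-1],[0,-0.125,-0.1,0,-1],[0,-0.125,-0.2,0,-1],[0,-0.125,-0.3,0,-1],[0,-0.125,-0.4,0,-1]]]'
python3 -c "
from h import *
p,y,s=tool();print(p,y)"
```

```text
clock: 22.22
position: [457.4, -201.6, 206.3]
tcp_rot: [0.07, 0.998, -0.0, 0.0]
force: [0.7, -0.3, -0.2]
gripper_width: 40.6
grip_force: 0.0
clock: 22.88
position: [456.5, -201.0, 356.9]
tcp_rot: [0.07, 0.998, 0.0, -0.001]
force: [1.3, -0.6, -2.4]
gripper_width: 10.9
grip_force: 60.9
clock: 23.55
position: [471.0, -388.8, 355.3]
tcp_rot: [-0.0, 1.0, 0.0, -0.0]
force: [0.6, -0.5, -2.3]
gripper_width: 11.0
grip_force: 61.0
clock: 24.22
position: [471.4, -410.8, 275.1]
tcp_rot: [-0.001, 1.0, 0.0, 0.0]
force: [0.3, -0.7, -2.6]
gripper_width: 10.7
grip_force: 61.1
[ 471.44411036 -410.80179509  275.074238  ] 1.5723844523169734
```

```bash
python3 -m creep '[[[0,0,-0.1,0,-1],[0,0,-0.2,0,-1],[0,0,-0.28,0,-1],[0,0,-0.31,0,-1],[0,0,-0.32,0,-1],[0,0,-0.32,0,-0.35],[0,0,-0.32,0,-0.35],[0,0,-0.32,0,-0.35]]]'
python3 -m creep '[[[0,0,0.1,0,-0.35],[0,0,0.3,0,-0.35],[0,0,0.5,0,-0.35],[0,0,0.7,0,-0.35],[0,0.1,0.7,0,-0.35],[0,0.25,0.7,0,-0.35],[0,0.4,0.7,0,-0.35],[0,0.55,0.7,0,-0.35]]]'
python3 g.py
```

```text
clock: 24.88
position: [471.7, -411.9, 212.7]
tcp_rot: [-0.0, 1.0, -0.0, 0.001]
force: [-0.3, 1.9, -0.2]
gripper_width: 27.5
grip_force: 0.9
clock: 25.55
position: [471.0, -301.2, 352.6]
tcp_rot: [0.0, 1.0, -0.0, 0.001]
force: [0.2, 0.2, -0.8]
gripper_width: 27.5
grip_force: 0.0
tcp [ 471.  -301.2  352.6] 1.57 w 27.5 j6 -2.23 clk 25.55
handle px [139 189  36  66] c [ 469.3 -410.2] top 65.2 [11.7 39.7] yaw 0.006 | units dx,dy [-0.009 -0.545] spin 0.013
handle px [151 302  32  43] c [ 542.8 -411.5] top 64.9 [11.  18.1] yaw -0.042 | units dx,dy [ 0.359 -0.551] spin -0.083
```

```bash
python3 -m creep '[[[0,0.12,0,0,0.5],[-0.02,0.25,0,0,0.5],[-0.04,0.38,0,0,0.5],[-0.06,0.5,0,0,0.5],[-0.08,0.63,0,-0.05,0.5],[-0.1,0.76,0,-0.11,0.5],[-0.11,0.88,-0.05,-0.11,0.5],[-0.11,1,-0.15,-0.11,0.5]]]'
python3 -m creep '[[[0,0.1,0,0,0.5],[0,0.2,0,0,0.5],[0,0.2,0,0,0.5],[0,0.2,0,0,0.5],[0,0.2,0,0,0.5],[0,0.2,0,0,0.5],[0,0.2,0,0,0.5],[0,0.2,0,0,0.5]]]'
python3 g.py
```

```text
clock: 26.27
position: [449.8, -101.4, 324.7]
tcp_rot: [0.027, 1.0, -0.001, 0.003]
force: [1.0, -0.1, -0.1]
gripper_width: 63.9
grip_force: 0.0
clock: 26.93
position: [449.2, -63.1, 321.8]
tcp_rot: [0.028, 1.0, -0.0, 0.0]
force: [1.0, 0.1, 0.5]
gripper_width: 64.1
grip_force: 0.0
tcp [449.2 -63.1 321.8] 1.515 w 64.1 j6 -1.77 clk 26.9333
handle px [498 186  49  73] c [448.1  58.9] top 60.0 [12.3 40.3] yaw 0.233 | units dx,dy [-0.005  0.61 ] spin 0.578
handle px [312 196  19  74] c [447.  -62.3] top 60.3 [10.7 39.1] yaw -0.05 | units dx,dy [-0.011  0.004] spin 0.012
```

```bash
python3 -m creep '[[[-0.01,0.005,-0.12,0,0.5],[-0.01,0.005,-0.24,0,0.5],[-0.01,0.005,-0.36,0,0.5],[-0.01,0.005,-0.48,0,0.5],[-0.01,0.005,-0.56,0,0.5],[-0.01,0.005,-0.58,0,0.5],[-0.01,0.005,-0.58,0,0.2],[-0.01,0.005,-0.58,0,-0.2]]]'
python3 -m creep '[[[0,0,0,0,-1],[0,0,0,0,-1],[0,0,0,0,-1],[0,0,0,0,-1],[0,0,0.15,0,-1],[0,0,0.35,0,-1],[0,0,0.55,0,-1],[0,0,0.75,0,-1]]]'
python3 -m creep '[[[0,-0.08,0,0.03,-1],[0,-0.2,0,0.06,-1],[0.05,-0.33,0,0.11,-1],[0.1,-0.46,0,0.11,-1],[0.17,-0.6,0,0.11,-1],[0.25,-0.74,0,0.11,-1],[0.33,-0.87,0,0.11,-1],[0.4,-1,0,0.11,-1]]]'
python3 -m creep '[[[0.05,-0.12,0,0,-1],[0.1,-0.25,0,0,-1],[0.145,-0.36,0,0,-1],[0.145,-0.43,0,0,-1],[0.145,-0.43,0,0,-1],[0.145,-0.43,0,0,-1],[0.145,-0.43,-0.15,0,-1],[0.145,-0.43,-0.3,0,-1]]]'
python3 -c "
from h import *
p,y,s=tool();print(p,y)"
```

```text
clock: 27.65
position: [447.5, -61.6, 206.4]
tcp_rot: [0.028, 1.0, -0.0, 0.0]
force: [0.9, 0.0, -0.4]
gripper_width: 40.9
grip_force: 0.0
clock: 28.32
position: [446.5, -61.2, 357.4]
tcp_rot: [0.027, 1.0, 0.0, -0.0]
force: [1.1, -0.6, -0.5]
gripper_width: 11.0
grip_force: 58.8
clock: 28.98
position: [527.7, -262.8, 355.7]
tcp_rot: [-0.0, 1.0, -0.0, 0.0]
force: [1.3, 0.4, -1.4]
gripper_width: 10.8
grip_force: 58.8
clock: 29.65
position: [557.0, -346.9, 298.4]
tcp_rot: [-0.0, 1.0, -0.002, 0.003]
force: [0.5, 0.1, -2.4]
gripper_width: 10.4
grip_force: 59.0
[ 556.96043869 -346.9167235   298.37975927] 1.5716014407623602
```

```bash
python3 -m creep '[[[0,0,-0.12,0,-1],[0,0,-0.24,0,-1],[0,0,-0.34,0,-1],[0,0,-0.4,0,-1],[0,0,-0.42,0,-1],[0,0,-0.42,0,-0.35],[0,0,-0.42,0,-0.35],[0,0,-0.42,0,-0.35]]]'
python3 -m creep '[[[0,0,0.1,0,-0.35],[0,0,0.3,0,-0.35],[0,0,0.5,0,-0.35],[0,0,0.7,0,-0.35],[-0.05,0.1,0.7,0,-0.35],[-0.1,0.25,0.7,0,-0.35],[-0.15,0.4,0.7,0,-0.35],[-0.2,0.55,0.7,0,-0.35]]]'
python3 g.py
```

```text
clock: 30.32
position: [556.6, -347.4, 213.5]
tcp_rot: [-0.0, 1.0, -0.001, 0.001]
force: [0.6, -3.6, 2.5]
gripper_width: 28.3
grip_force: 1.8
clock: 30.98
position: [515.5, -235.8, 352.5]
tcp_rot: [0.0, 1.0, -0.0, 0.001]
force: [0.2, 0.4, 0.6]
gripper_width: 27.5
grip_force: 0.0
tcp [ 515.5 -235.8  352.5] 1.571 w 27.5 j6 -2.09 clk 30.9833
handle px [ 19 122  56  66] c [ 469.6 -410.1] top 65.0 [13.4 39.8] yaw 0.028 | units dx,dy [-0.23  -0.871] spin 0.056
handle px [ 42 245  48  67] c [ 553.8 -411.6] top 65.0 [13.1 39.6] yaw -0.008 | units dx,dy [ 0.191 -0.879] spin -0.016
handle px [144 245  35  67] c [ 553.9 -345. ] top 65.2 [11.8 40.4] yaw -0.033 | units dx,dy [ 0.192 -0.546] spin -0.066
handle px [287 407  40  17] c [ 686.  -246.3] top 29.5 [13.4 33. ] yaw 1.479 | units dx,dy [ 0.852 -0.052] spin 2.958
```

```bash
python3 -m creep '[[[-0.06,0.12,0,0,0.5],[-0.13,0.25,0,0,0.5],[-0.2,0.38,0,0.05,0.5],[-0.27,0.5,0,0.1,0.5],[-0.335,0.63,0,0.2,0.5],[-0.335,0.76,0,0.3,0.5],[-0.335,0.88,0,0.4,0.5],[-0.335,1,0,0.48,0.5]]]'
python3 -m creep '[[[0,0.13,0,0,0.5],[0,0.26,0,0,0.5],[0,0.38,0,0,0.5],[0,0.47,-0.05,0,0.5],[0,0.49,-0.15,0,0.5],[0,0.49,-0.15,0,0.5],[0,0.49,-0.15,0,0.5],[0,0.49,-0.15,0,0.5]]]'
python3 g.py
```

```text
clock: 31.7
position: [448.6, -35.8, 352.4]
tcp_rot: [-0.121, 0.993, 0.0, 0.001]
force: [0.9, -0.0, 0.4]
gripper_width: 64.0
grip_force: 0.0
clock: 32.37
position: [449.2, 60.4, 322.6]
tcp_rot: [-0.12, 0.993, -0.0, 0.0]
force: [-0.2, -0.7, -0.0]
gripper_width: 63.9
grip_force: 0.0
tcp [449.2  60.4 322.6] 1.811 w 63.9 j6 -1.79 clk 32.3667
handle px [310 197  19  73] c [448.1  59.9] top 60.3 [10.7 40.3] yaw 0.237 | units dx,dy [-0.005 -0.003] spin -0.006
```

```bash
python3 -m creep '[[[-0.005,0,-0.12,0,0.5],[-0.005,0,-0.24,0,0.5],[-0.005,0,-0.36,0,0.5],[-0.005,0,-0.48,0,0.5],[-0.005,0,-0.56,0,0.5],[-0.005,0,-0.58,0,0.5],[-0.005,0,-0.58,0,0.2],[-0.005,0,-0.58,0,-0.2]]]'
python3 -m creep '[[[0,0,0,0,-1],[0,0,0,0,-1],[0,0,0,0,-1],[0,0,0,0,-1],[0,0,0.15,0,-1],[0,0,0.35,0,-1],[0,0,0.55,0,-1],[0,0,0.75,0,-1]]]'
python3 -m creep '[[[0,-0.08,0,-0.05,-1],[0,-0.2,0,-0.1,-1],[0,-0.33,0,-0.16,-1],[0,-0.46,0,-0.22,-1],[0,-0.6,0,-0.28,-1],[0.02,-0.74,0,-0.34,-1],[0.05,-0.87,0,-0.4,-1],[0.08,-1,0,-0.48,-1]]]'
python3 -m creep '[[[0,-0.12,0,0,-1],[0.01,-0.25,0,0,-1],[0.02,-0.38,0,0,-1],[0.035,-0.5,0,0,-1],[0.035,-0.63,0,0,-1],[0.035,-0.76,0,0,-1],[0.035,-0.9,0,0,-1],[0.035,-1,0,0,-1]]]'
python3 -m creep '[[[0,-0.04,0,0,-1],[0,-0.04,0,0,-1],[0,-0.04,0,0,-1],[0,-0.04,-0.1,0,-1],[0,-0.04,-0.22,0,-1],[0,-0.04,-0.34,0,-1],[0,-0.04,-0.46,0,-1],[0,-0.04,-0.52,0,-1]]]'
python3 -c "
from h import *
p,y,s=tool();print(p,y)"
```

```text
clock: 33.08
position: [448.9, 60.3, 207.1]
tcp_rot: [-0.119, 0.993, -0.0, 0.001]
force: [0.9, -0.8, 0.9]
gripper_width: 40.8
grip_force: 0.0
clock: 33.75
position: [447.5, 60.7, 357.4]
tcp_rot: [-0.12, 0.993, 0.0, -0.0]
force: [2.0, 0.6, -1.9]
gripper_width: 11.0
grip_force: 58.8
clock: 34.42
position: [464.0, -140.7, 356.1]
tcp_rot: [0.001, 1.0, -0.0, 0.0]
force: [0.0, -0.4, -2.2]
gripper_width: 11.2
grip_force: 58.9
clock: 35.08
position: [470.8, -341.3, 355.9]
tcp_rot: [0.0, 1.0, -0.0, 0.0]
force: [0.2, 0.7, -1.3]
gripper_width: 10.7
grip_force: 58.8
clock: 35.75
position: [470.5, -345.0, 248.4]
tcp_rot: [-0.001, 1.0, 0.002, -0.002]
force: [-0.9, 0.3, -3.1]
gripper_width: 11.3
grip_force: 58.9
[ 470.52204899 -344.95816988  248.43949364] 1.5724802239384135
```

```bash
python3 -m creep '[[[0,0,-0.1,0,-1],[0,0,-0.17,0,-1],[0,0,-0.19,0,-1],[0,0,-0.2,0,-1],[0,0,-0.2,0,-1],[0,0,-0.2,0,-0.35],[0,0,-0.2,0,-0.35],[0,0,-0.2,0,-0.35]]]'
python3 -m creep '[[[0,0,0.1,0,-0.35],[0,0,0.3,0,-0.35],[0,0,0.5,0,-0.35],[0,0,0.7,0,-0.35],[0,0.1,0.8,0,-0.35],[0,0.2,0.9,0,-0.35],[0,0.2,1,0,-0.35],[0,0.2,1,0,-0.35]]]'
python3 g.py
```

```text
clock: 36.42
position: [471.7, -347.6, 212.9]
tcp_rot: [-0.0, 1.0, -0.001, 0.001]
force: [0.4, -2.0, 2.5]
gripper_width: 27.9
grip_force: 1.5
clock: 37.08
position: [472.1, -306.9, 417.5]
tcp_rot: [-0.001, 1.0, -0.002, 0.003]
force: [-0.3, -0.8, 0.9]
gripper_width: 27.7
grip_force: 0.0
tcp [ 472.1 -306.9  417.5] 1.572 w 27.7 j6 -2.24 clk 37.0833
handle px [182 173  26  53] c [ 469.2 -410.2] top 65.2 [11.1 39.2] yaw -0.001 | units dx,dy [-0.014 -0.517] spin -0.005
handle px [264 174  17  53] c [ 469.8 -347. ] top 65.1 [11.1 39.7] yaw 0.002 | units dx,dy [-0.011 -0.201] spin 0.001
handle px [189 268  24  55] c [ 553.9 -411.9] top 65.2 [11.4 39.6] yaw 0.008 | units dx,dy [ 0.409 -0.525] spin 0.013
handle px [269 268  16  52] c [ 551.8 -341. ] top 63.6 [10.1 38.4] yaw 0.277 | units dx,dy [ 0.399 -0.171] spin 0.551
handle px [343 402  34  18] c [ 697.6 -265.6] top 29.3 [10.4 39.2] yaw -0.99 | units dx,dy [1.128 0.206] spin -1.983
```

View pics/last.png

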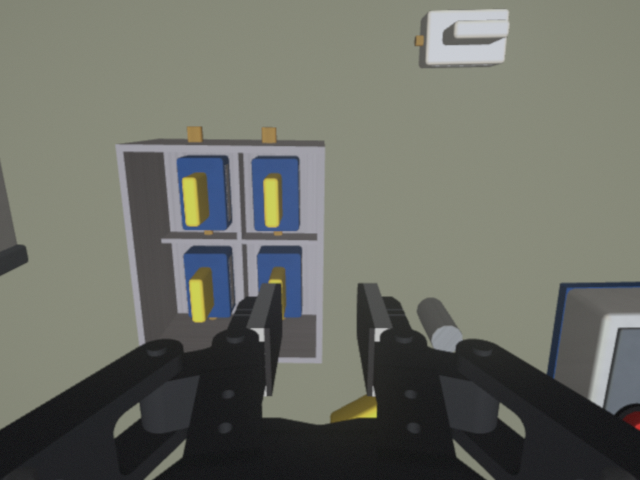

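All four modules stand in their bays: handles at (194,200), (271,200), (198,297) and (278,295). The bay-4 handle is partly hidden by a finger. Next is the lid.

```bash
python3 -m creep '[[[0,0.1,0,0,1],[0,0.22,0,0,1],[0,0.35,0,0,1],[0,0.48,0,0,1],[0,0.61,0,0,1],[0,0.74,0,0,1],[0,0.87,0,0,1],[0,1,0,0,1]]]'
python3 -m creep '[[[0,0.12,0,0,1],[0,0.25,0,0,1],[0,0.37,0,0,1],[0,0.5,0,0,1],[0,0.62,0,0,1],[0,0.75,0,0,1],[0,0.87,0,0,1],[0,1,0,0,1]]]'
python3 -m creep '[[[0.02,0.12,0,0,1],[0.05,0.25,0,0,1],[0.08,0.37,0,0,1],[0.11,0.5,0,0,1],[0.14,0.62,0,0,1],[0.17,0.75,0,0,1],[0.2,0.87,0,0,1],[0.225,1,0,0,1]]]'
python3 -m creep '[[[0,0.13,0,0,1],[0,0.26,-0.1,0,1],[0,0.38,-0.2,0,1],[0,0.48,-0.3,0,1],[0,0.495,-0.4,0,1],[0,0.495,-0.45,0,1],[0,0.495,-0.45,0,1],[0,0.495,-0.45,0,1]]]'
python3 - <<'E'
from h import *
p,y,s=tool();print(p,y)
P,w,i=shot('wrist','w6');z=w[...,2]
near=np.hypot(w[...,0]-515,w[...,1]-392)<150
for nm,m in(("knob",(z>48)&(z<66)&near),("plate",(z>10)&(z<26)&near)):
  for b,Q in comps(m,w,300): print(nm,b,np.median(Q,0),rect(Q))
for n in("top","scene"):
  p,w,i=shot(n,n+'6'); H=hsv(p);h,s=H[...,0],H[...,1];z=w[...,2]
  for b,Q in comps((h>22)&(h<35)&(s>130)&(w[...,0]>300)&(z>25)&(z<85),w,10): print(n,b,rect(Q),Q[:,2].max())
E
```

```text
clock: 37.8
position: [470.8, -106.4, 410.3]
tcp_rot: [0.0, 1.0, 0.0, -0.001]
force: [0.4, -0.5, -0.2]
gripper_width: 85.5
grip_force: 0.0
clock: 38.47
position: [470.9, 93.5, 410.3]
tcp_rot: [0.0, 1.0, -0.0, -0.001]
force: [-0.0, -0.9, -0.3]
gripper_width: 85.6
grip_force: 0.0
clock: 39.13
position: [516.4, 293.5, 409.9]
tcp_rot: [0.0, 1.0, -0.001, -0.001]
force: [0.1, -1.3, 0.3]
gripper_width: 85.5
grip_force: 0.0
clock: 39.8
position: [516.1, 390.8, 320.6]
tcp_rot: [0.0, 1.0, -0.001, -0.001]
force: [1.1, -0.9, 0.6]
gripper_width: 85.3
grip_force: 0.0
[516.13756289 390.78603911 320.59092366] 1.5703095315107534
knob [303 197  38  78] [512.96049063 391.16219828  58.25251875] (array([514.7, 391.5]), array([22. , 45.4]), -0.008)
plate [202  85 241 255] [500.54004163 391.23248455  18.58818087] (array([515.1, 391.4]), array([150.5, 175.8]), -0.002)
top [386 119  49  55] (array([ 752.2, -235.3]), array([ 70. , 128.5]), 0.557) 41.33740433853404
top [457 214   6  17] (array([ 556.2, -345.6]), array([11. , 38.7]), -0.01) 70.72463998034254
top [485 215   6  16] (array([ 556.7, -412.6]), array([12.8, 37. ]), 0.062) 72.4974534353405
top [458 250   6  16] (array([ 470.8, -346.1]), array([13. , 36.9]), -0.115) 71.12673500518531
top [485 250   6  17] (array([ 471.8, -409.9]), array([11.9, 37.7]), -0.063) 71.76155938433226
scene [223 153  13  14] (array([ 469.8, -408.6]), array([17.9, 36.8]), -0.083) 69.20083562832929
scene [237 167  13  12] (array([ 472.7, -343.4]), array([12.7, 35. ]), -0.032) 68.09458093300282
scene [198 169  13  14] (array([ 555.9, -408.8]), array([14.9, 37.2]), -0.001) 71.36230784948975
scene [212 183  13  12] (array([ 555.5, -342.1]), array([12. , 37.6]), -0.031) 68.2631968580531
scene [161 240  44  47] (array([ 752.5, -232.3]), array([ 70.1, 129.7]), 0.568) 43.32189814142657
```

```bash
python3 -m creep '[[[0,0,-0.12,0,1],[0,0,-0.24,0,1],[0,0,-0.36,0,1],[0,0,-0.48,0,1],[0,0,-0.56,0,1],[0,0,-0.59,0,1],[0,0,-0.6,0,1],[0,0,-0.6,0,1]]]'
python3 -m creep '[[[0,0,0,0,-1],[0,0,0,0,-1],[0,0,0,0,-1],[0,0,0,0,-1],[0,0,0,0,-1],[0,0,0,0,-1],[0,0,0.03,0,-1],[0,0,0.1,0,-1]]]'
python3 -m creep '[[[0,0,0.1,0,-1],[0,0,0.22,0,-1],[0,0,0.35,0,-1],[0,0,0.48,0,-1],[0,0,0.6,0,-1],[0,0,0.75,0,-1],[0,0,0.9,0,-1],[0,0,1,0,-1]]]'
python3 -c "
from h import *
p,y,s=tool();print(p,y,s['gripper_width'],s['force'])"
```

```text
clock: 40.62
position: [516.7, 391.6, 202.9]
tcp_rot: [0.0, 1.0, 0.0, 0.001]
force: [-0.2, 0.1, 0.5]
gripper_width: 85.2
grip_force: 0.0
clock: 41.28
position: [514.7, 390.7, 218.9]
tcp_rot: [-0.0, 1.0, -0.002, -0.003]
force: [-0.2, -0.5, -5.0]
gripper_width: 21.2
grip_force: 59.3
clock: 41.95
position: [516.0, 391.5, 426.0]
tcp_rot: [-0.0, 1.0, 0.001, 0.001]
force: [0.6, 0.3, -2.9]
gripper_width: 21.2
grip_force: 59.6
[515.99107408 391.51397897 426.03740351] 1.5710086497978748 21.15238987163629 [ 0.61546723  0.28264053 -2.90572513]
```

```bash
python3 -m creep '[[[0,-0.05,0,0,-1],[0,-0.15,0,0,-1],[0,-0.28,0,0,-1],[0,-0.42,0,0,-1],[0,-0.56,0,0,-1],[0,-0.7,0,0,-1],[0,-0.85,0,0,-1],[0,-1,0,0,-1]]]'
python3 -m creep '[[[0,-0.12,0,0,-1],[0,-0.25,0,0,-1],[0,-0.37,0,0,-1],[0,-0.5,0,0,-1],[0,-0.62,0,0,-1],[0,-0.75,0,0,-1],[0,-0.87,0,0,-1],[0,-1,0,0,-1]]]'
python3 -m creep '[[[0,-0.12,0,0,-1],[0,-0.25,0,0,-1],[0,-0.37,0,0,-1],[0,-0.5,0,0,-1],[0,-0.62,0,0,-1],[0,-0.75,0,0,-1],[0,-0.87,0,0,-1],[0,-1,0,0,-1]]]'
python3 -m creep '[[[0,-0.12,0,0,-1],[0,-0.25,0,0,-1],[0,-0.37,0,0,-1],[0,-0.5,0,0,-1],[0,-0.62,0,0,-1],[-0.01,-0.74,0,0,-1],[-0.01,-0.82,0,0,-1],[-0.01,-0.852,0,0,-1]]]'
python3 -m creep '[[[0,0,-0.1,0,-1],[0,0,-0.2,0,-1],[0,0,-0.3,0,-1],[0,0,-0.4,0,-1],[0,0,-0.5,0,-1],[0,0,-0.55,0,-1],[0,0,-0.55,0,-1],[0,0,-0.55,0,-1]]]'
python3 - <<'E'
from h import *
p,y,s=tool();print(p,y,s['force'])
P,w,i=shot('wrist','w7')
for n in("top","scene"):
  P,w,i=shot(n,n+'7');z=w[...,2]
  m=(abs(w[...,0]-513)<130)&(abs(w[...,1]+379)<130)&(z>100)&(z<150)
  for b,Q in comps(m,w,300): print(n,rect(Q),np.median(Q,0))
E
```

```text
clock: 42.62
position: [515.2, 189.6, 419.8]
tcp_rot: [-0.0, 1.0, -0.001, -0.001]
force: [0.9, -0.3, -4.0]
gripper_width: 20.9
grip_force: 59.5
clock: 43.28
position: [515.0, -9.9, 419.9]
tcp_rot: [-0.0, 1.0, 0.0, -0.001]
force: [-0.3, -0.3, -4.6]
gripper_width: 21.2
grip_force: 59.6
clock: 43.95
position: [514.9, -209.6, 419.9]
tcp_rot: [0.0, 1.0, 0.001, -0.001]
force: [-0.1, -0.3, -4.6]
gripper_width: 21.0
grip_force: 59.6
clock: 44.62
position: [512.5, -381.1, 419.5]
tcp_rot: [0.001, 1.0, 0.001, -0.001]
force: [0.4, 0.2, -4.5]
gripper_width: 21.1
grip_force: 59.7
clock: 45.28
position: [513.8, -378.3, 311.0]
tcp_rot: [-0.0, 1.0, 0.001, -0.001]
force: [-0.4, -0.7, -3.6]
gripper_width: 21.1
grip_force: 59.5
[ 513.75372217 -378.28035274  311.02182176] 1.5712268773438551 [-0.43452687 -0.70093676 -3.62340682]
top (array([ 567.8, -327.6]), array([ 77.3, 159. ]), -0.698) [ 567.52734752 -332.46533212  127.85410539]
top (array([ 468.2, -410.8]), array([80.7, 89.5]), 1.566) [ 476.11455777 -424.87225815  127.98892001]
scene (array([ 513.1, -378.1]), array([154.4, 178.2]), -0.005) [ 531.50095515 -362.63311591  127.52768179]
```

View pics/w7.png

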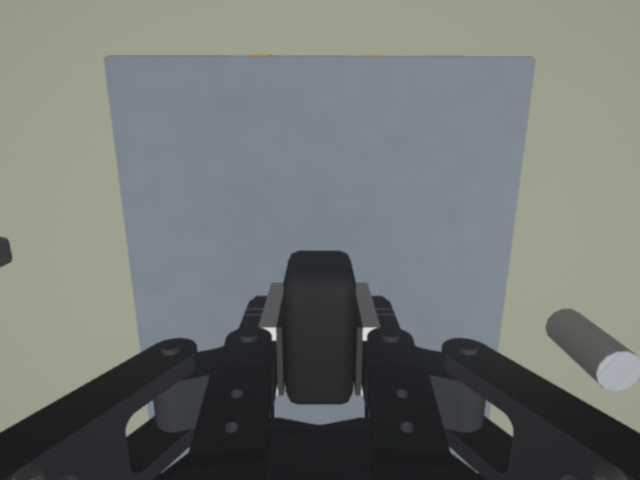

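The wrist view shows the lid level, squared with the chamber whose sockets peek out at (260,54) and (370,56). The scene view puts the lid within 1 mm of its original pose. I lower it.

```bash
python3 -m creep '[[[0,0,-0.05,0,-1],[0,0,-0.1,0,-1],[0,0,-0.13,0,-1],[0,0,-0.15,0,-1],[0,0,-0.17,0,-1],[0,0,-0.185,0,-1],[0,0,-0.195,0,-1],[0,0,-0.195,0,-1]]]'
python3 -m creep '[[[0,0,-0.005,0,-1],[0,0,-0.01,0,-1],[0,0,-0.01,0,-1],[0,0,-0.01,0,-1],[0,0,-0.01,0,-1],[0,0,-0.01,0,-1],[0,0,-0.01,0,-1],[0,0,-0.01,0,-1]]]'
```

```text
clock: 46.1
position: [514.2, -378.8, 273.4]
tcp_rot: [-0.0, 1.0, -0.0, 0.0]
force: [-1.4, 1.6, 0.3]
gripper_width: 21.1
grip_force: 60.3
clock: 46.77
position: [514.2, -378.8, 273.4]
tcp_rot: [-0.0, 1.0, -0.0, 0.0]
force: [-9.2, 6.5, 15.3]
gripper_width: 21.1
grip_force: 62.2
```

```bash
python3 -m creep '[[[0,0,0,0,1],[0,0,0,0,1],[0,0,0,0,1],[0,0,0,0,1],[0,0,0.1,0,1],[0,0,0.3,0,1],[0,0,0.5,0,1],[0,0,0.7,0,1]]]'
python3 -m creep '[[[0,0,0,0,1],[0,0,0,0,1],[0,0.1,0,0,1],[0.05,0.25,0,0,1],[0.1,0.4,0,0,1],[0.15,0.6,0,0,1],[0.2,0.8,0,0,1],[0.2,1,0,0,1]]]'
python3 - <<'E'
from h import *
print(tool()[:2])
for n in("top","scene"):
  P,w,i=shot(n,n+'8');z=w[...,2];H=hsv(P);h,s=H[...,0],H[...,1]
  m=(abs(w[...,0]-513)<100)&(abs(w[...,1]+379)<90)&(z>70)&(z<105)
  for b,Q in comps(m,w,300):
    A=np.c_[Q[:,:2]-[513,-379],np.ones(len(Q))]; c=np.linalg.lstsq(A[Q[:,2]>85],Q[Q[:,2]>85,2],rcond=None)[0]
    print(n,rect(Q),np.median(Q,0),"tilt/height",np.round(c,3))
  for b,Q in comps((h>6)&(h<14)&(s>150)&(w[...,0]>400)&(z>60),w,10): print("orange",b,np.median(Q,0),rect(Q))
  for b,Q in comps((h>100)&(h<130)&(s>120)&(z<60)&(w[...,0]>250)&(w[...,0]<900)&(abs(w[...,1])<600),w,40): print("blue",b,np.median(Q,0))
E
```

```text
clock: 47.43
position: [513.9, -378.6, 411.5]
tcp_rot: [-0.0, 1.0, 0.0, -0.001]
force: [-0.7, -0.1, 0.0]
gripper_width: 85.4
grip_force: 0.0
clock: 48.1
position: [554.6, -176.9, 408.4]
tcp_rot: [0.0, 1.0, 0.001, -0.001]
force: [0.8, -0.2, 0.2]
gripper_width: 85.3
grip_force: 0.0
(array([ 554.57273343, -176.9359934 ,  408.41430311]), np.float64(1.5706619402113895))
top (array([ 515.3, -382.7]), array([151. , 181.1]), -0.028) [ 493.45824871 -397.85880744   88.70398258] tilt/height [2.0000e-03 1.0000e-03 8.9387e+01]
orange [285 187   9  17] [594.91087126  56.64558236 137.3854676 ] (array([593.8,  56.5]), array([18.1, 39.5]), 0.032)
scene (array([ 530.9, -377.5]), array([146.7, 159.1]), 1.538) [ 547.786868   -366.68068677   87.29042198] tilt/height [-4.0000e-03  0.0000e+00  8.8505e+01]
orange [298 275  16  16] [599.33166256  64.88205215 132.56238801] (array([596.3,  58.8]), array([21. , 38.6]), 0.061)
```

The lid is seated level, with its plate top at about 89 mm, and no blue module is left on the bench. Now the lever.

```bash
python3 -m creep '[[[0.03,0.12,0,0,1],[0.06,0.25,0,0,1],[0.1,0.37,0,0,1],[0.14,0.5,0,0,1],[0.17,0.62,0,0.04,1],[0.19,0.75,0,0.04,1],[0.19,0.87,0,0.04,1],[0.19,1,0,0.04,1]]]'
python3 -m creep '[[[0,0.13,0,0,1],[0,0.185,0,0,1],[0,0.185,0,0,0.5],[0,0.185,-0.1,0,0.5],[0,0.185,-0.2,0,0.5],[0,0.185,-0.3,0,0.5],[0,0.185,-0.3,0,0.5],[0,0.185,-0.3,0,0.5]]]'
python3 - <<'E'
from h import *
print(tool()[:2])
P,w,i=shot('wrist','w9');z=w[...,2];H=hsv(P);h,s=H[...,0],H[...,1]
for b,Q in comps((h>4)&(h<15)&(s>140)&(z>95),w,100): print("orange",b,np.median(Q,0),rect(Q))
a=np.linspace(-1.15,.28,9); print(np.round(np.c_[90*np.sin(a)+82.15,90*np.cos(a)-36.8]/200,3))
E
```

```text
clock: 48.87
position: [592.0, 21.9, 408.6]
tcp_rot: [-0.01, 1.0, -0.0, -0.001]
force: [-0.3, -0.4, -0.5]
gripper_width: 85.5
grip_force: 0.0
clock: 49.53
position: [591.6, 57.0, 348.8]
tcp_rot: [-0.01, 1.0, -0.0, -0.002]
force: [0.5, 0.8, 0.2]
gripper_width: 63.9
grip_force: 0.0
(array([591.57645834,  57.01132123, 348.80440823]), np.float64(1.5899172929944627))
orange [299 230  46  80] [588.81362769  57.63484353 138.98166816] (array([592.6,  57.8]), array([20.7, 42.5]), 0.023)
[[ 0.    -0.   ]
 [ 0.039  0.07 ]
 [ 0.09   0.132]
 [ 0.152  0.184]
 [ 0.221  0.224]
 [ 0.297  0.251]
 [ 0.376  0.265]
 [ 0.456  0.264]
 [ 0.535  0.248]]
```

View pics/w9.png

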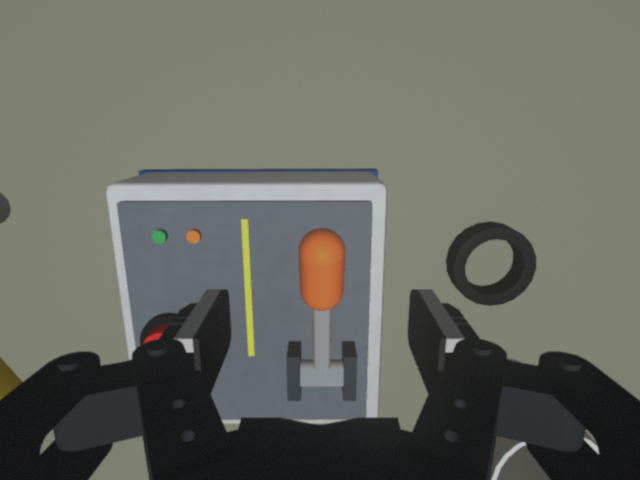

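The wrist view shows the dropped lever's orange grip at (322,268), centred between the open fingers at columns 215 and 430. I descend and pinch it.

```bash
python3 -m creep '[[[0,0,-0.1,0,0.5],[0,0,-0.2,0,0.5],[0,0,-0.29,0,0.5],[0,0,-0.325,0,0.5],[0,0,-0.335,0,0.5],[0,0,-0.335,0,0.2],[0,0,-0.335,0,0],[0,0,-0.335,0,-0.2]]]'
python3 -m creep '[[[0,0,0,0,-1],[0,0,0,0,-1],[0,0,0,0,-1],[0,0,0,0,-1],[0,0,0,0,-1],[0,0,0,0,-1],[0,0,0,0,-1],[0,0,0,0,-1]]]'
python3 -m creep '[[[0.018,0,0.035,0,-1],[0.039,0,0.07,0,-1],[0.063,0,0.102,0,-1],[0.09,0,0.132,0,-1],[0.12,0,0.159,0,-1],[0.152,0,0.184,0,-1],[0.186,0,0.206,0,-1],[0.221,0.005,0.224,0,-1]]]'
python3 -c "
from h import *
p,y,s=tool();print(p,y,s['gripper_width'],s['force'])"
```

```text
clock: 50.25
position: [592.9, 58.2, 285.6]
tcp_rot: [-0.01, 1.0, -0.0, 0.001]
force: [-0.1, 0.4, 0.0]
gripper_width: 34.4
grip_force: 0.0
clock: 50.92
position: [592.7, 58.2, 285.2]
tcp_rot: [-0.01, 1.0, -0.0, 0.001]
force: [-0.5, -1.0, 6.3]
gripper_width: 20.3
grip_force: 58.5
clock: 51.58
position: [637.0, 59.2, 328.2]
tcp_rot: [-0.01, 1.0, -0.0, -0.0]
force: [3.6, -1.5, -14.6]
gripper_width: 19.6
grip_force: 59.0
[636.97496127  59.20820771 328.19418476] 1.5911373513955844 19.569064648519834 [  3.61753245  -1.46745124 -14.60772397]
```

```bash
python3 -m creep '[[[0.037,0,0.015,0,-1],[0.076,0.002,0.027,0,-1],[0.115,0.003,0.036,0,-1],[0.155,0.004,0.041,0,-1],[0.195,0.005,0.042,0,-1],[0.235,0.005,0.04,0,-1],[0.275,0.006,0.034,0,-1],[0.312,0.007,0.024,0,-1]]]'
python3 -m creep '[[[0,0,0,0,-1],[0,0,0,0,-0.3],[0,0,0,0,0.3],[0,0,0,0,0.3],[0,0,0.1,0,0.3],[0,0,0.3,0,0.3],[0,0,0.5,0,0.3],[0,0,0.6,0,0.3]]]'
python3 -m creep '[[[-0.1,0,0.1,0,0.3],[-0.2,0,0.1,0,0.3],[-0.3,0,0.1,0,0.3],[-0.45,0,0.1,0,0.3],[-0.6,0,0.1,0,0.3],[-0.75,0,0.1,0,0.3],[-0.85,0,0.1,0,0.3],[-0.85,0,0.1,0,0.3]]]'
python3 m.py | grep -E "orange|red|top|scene|rim|blue|100 "; python3 -c "
import cv2;from h import *
P,w,i=shot('scene','s10');i2=read_state();print(i2['force'])"
```

```text
clock: 52.25
position: [700.3, 60.3, 335.9]
tcp_rot: [-0.01, 1.0, -0.0, 0.002]
force: [-1.2, 0.0, 0.0]
gripper_width: 0.2
grip_force: 0.0
clock: 52.92
position: [698.6, 60.7, 459.7]
tcp_rot: [-0.01, 1.0, -0.0, 0.003]
force: [0.3, -0.8, 2.1]
gripper_width: 55.5
grip_force: 0.0
clock: 53.58
position: [525.7, 60.8, 474.1]
tcp_rot: [-0.01, 1.0, -0.0, 0.0]
force: [0.0, 1.0, -0.2]
gripper_width: 55.3
grip_force: 0.0
top
red [327 167   9  11] [661. -39.  95.] 99 [660.4 -38.7] [19.1 26.4] 0.031
z70-100 [444 200  68  78] [ 510. -375.   89.] 92 [ 515.1 -380.7] [154.5 178.4] -0.006
rim (array([ 515.1, -380.7]), array([154.5, 178.4]), -0.006) [ 510.21921728 -374.85216529   88.55765882]
scene
red [253 276  12  11] [661. -33.  94.] 97 [660.6 -33. ] [24.1 26.2] 1.558
orange [298 275  16  16] [599.  64. 131.] 141 [596.1  60.6] [18.2 38.8] -0.064
z70-100 [180 135  86  68] [ 523. -365.   87.] 91 [ 512.5 -378.9] [158.5 178.2] -0.005
z70-100 [229 253  99  89] [654.  17.  78.] 83 [645.3  16.3] [169.4 170.3] -1.545
rim (array([ 512.5, -378.9]), array([158.5, 178.2]), -0.005) [ 523.66498808 -363.6034898    87.19447915]
[0.75490805 0.5191397  0.28123456]
```

View pics/s10.png

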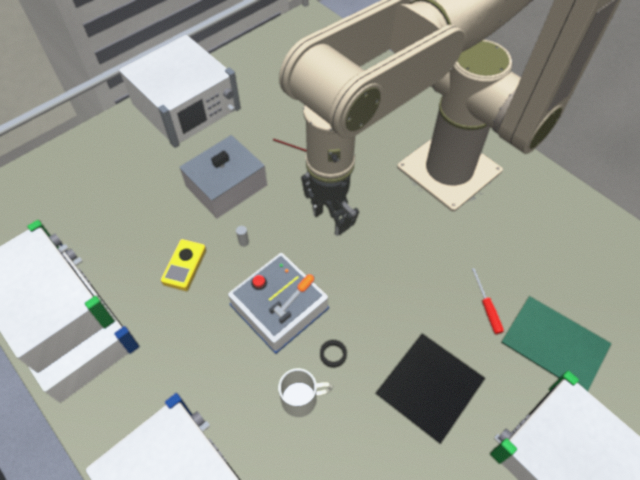

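The lever slipped out near the top: the orange grip is down again at (305,283). The lid is still seated at (223,170). I grip deeper and nearer the axle, on a slightly smaller arc.

```bash
python3 -m creep '[[[0.15,-0.01,0,0,0.3],[0.3,-0.01,0,0,0.3],[0.345,-0.01,-0.1,0,0.3],[0.345,-0.01,-0.25,0,0.3],[0.345,-0.01,-0.4,0,0.3],[0.345,-0.01,-0.55,0,0.3],[0.345,-0.01,-0.7,0,0.3],[0.345,-0.01,-0.8,0,0.3]]]'
python3 -m creep '[[[0,0,-0.08,0,0.3],[0,0,-0.15,0,0.3],[0,0,-0.19,0,0.3],[0,0,-0.19,0,-0.2],[0,0,-0.19,0,-1],[0,0,-0.19,0,-1],[0,0,-0.19,0,-1],[0,0,-0.19,0,-1]]]'
python3 -c "
from h import *
p,y,s=tool();print(p,y,s['gripper_width'],s['force'])
P,w,i=shot('scene','s11');c=P[200:350,200:400];cv2.imwrite('pics/s11c.png',cv2.resize(c,None,fx=4,fy=4,interpolation=cv2.INTER_CUBIC)[:,:,::-1])
a=-1.15+np.arange(1,17)*1.35/16
print(np.round(np.c_[84*(np.sin(a)+.9128),84*(np.cos(a)-.4085)]/200,3).tolist())"
```

```text
clock: 54.45
position: [597.6, 58.5, 309.0]
tcp_rot: [-0.01, 1.0, -0.0, -0.002]
force: [-0.8, -0.9, 0.3]
gripper_width: 55.3
grip_force: 0.0
clock: 55.12
position: [598.3, 58.4, 276.7]
tcp_rot: [-0.01, 1.0, -0.0, 0.001]
force: [0.5, -2.4, 1.1]
gripper_width: 20.5
grip_force: 58.6
[598.31911375  58.41349733 276.7016914 ] 1.590866722802891 20.46455023547909 [ 0.45385342 -2.40965244  1.13758897]
[[0.016, 0.032], [0.034, 0.062], [0.055, 0.091], [0.078, 0.117], [0.104, 0.142], [0.131, 0.164], [0.161, 0.184], [0.191, 0.202], [0.223, 0.217], [0.257, 0.229], [0.291, 0.238], [0.326, 0.244], [0.361, 0.248], [0.396, 0.248], [0.432, 0.246], [0.467, 0.24]]
```

View pics/s11c.png

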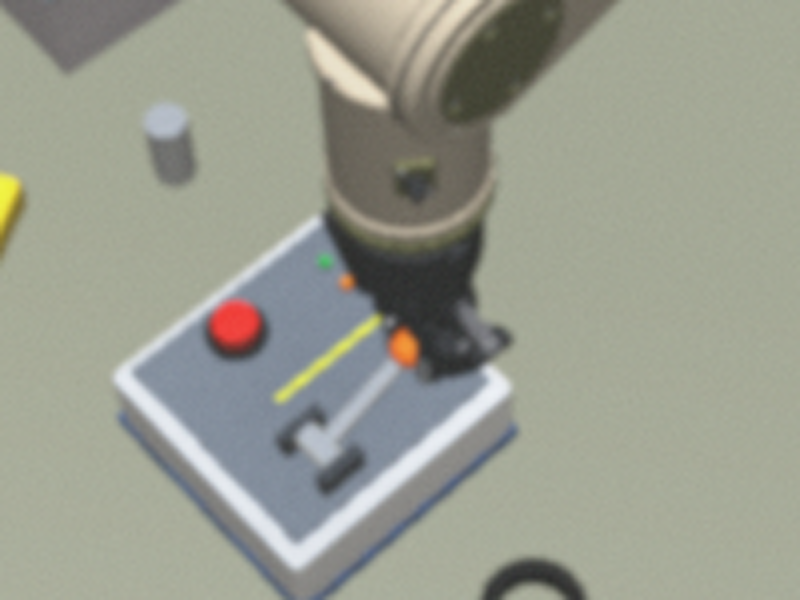

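The crop shows the fingers pinching the grip, with its inner end at (403,345) and the button out at (235,325). I carry it round.

```bash
python3 -m creep '[[[0.016,0,0.032,0,-1],[0.034,0,0.062,0,-1],[0.055,0,0.091,0,-1],[0.078,0,0.117,0,-1],[0.104,0,0.142,0,-1],[0.131,0.002,0.164,0,-1],[0.161,0.003,0.184,0,-1],[0.191,0.004,0.202,0,-1]]]'
python3 -m creep '[[[0.015,0,0.007,0,-1],[0.032,0,0.014,0,-1],[0.049,0,0.02,0,-1],[0.066,0,0.026,0,-1],[0.066,0,0.026,0,-1],[0.066,0,0.026,0,-1],[0.066,0,0.026,0,-1],[0.066,0,0.026,0,-1]]]'
python3 -c "
from h import *
p,y,s=tool();print(p,y,s['gripper_width'],s['force'])
P,w,i=shot('scene','s12');c=P[200:350,200:400];cv2.imwrite('pics/s12c.png',cv2.resize(c,None,fx=4,fy=4,interpolation=cv2.INTER_CUBIC)[:,:,::-1])"
```

```text
clock: 55.83
position: [636.5, 59.3, 315.8]
tcp_rot: [-0.01, 1.0, -0.0, -0.0]
force: [-1.9, -3.2, -8.6]
gripper_width: 20.4
grip_force: 58.8
clock: 56.5
position: [649.2, 59.4, 320.5]
tcp_rot: [-0.01, 1.0, 0.0, 0.0]
force: [3.3, -1.9, -12.9]
gripper_width: 20.0
grip_force: 58.9
[649.18915658  59.41353808 320.46326123] 1.590819486586351 19.993224205727934 [  3.26698861  -1.89817396 -12.90344671]
```

View pics/s12c.png

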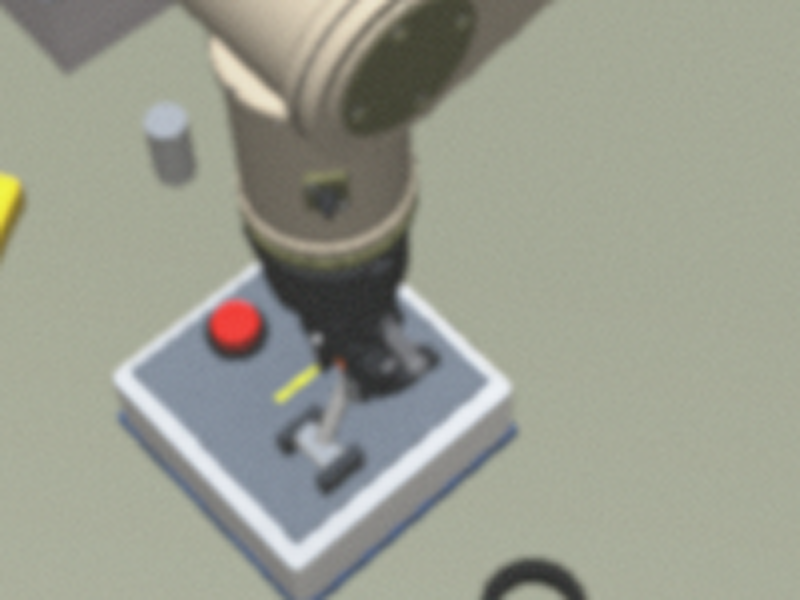

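The grip is still held, with the lever near upright, but the tool is pulling outward. I finish the arc a few millimetres lower.

```bash
python3 -m creep '[[[0.01,0,-0.02,0,-1],[0.04,0,-0.025,0,-1],[0.07,0,-0.025,0,-1],[0.1,0.001,-0.025,0,-1],[0.14,0.002,-0.025,0,-1],[0.18,0.003,-0.028,0,-1],[0.21,0.004,-0.03,0,-1],[0.24,0.005,-0.035,0,-1]]]'
python3 -c "
from h import *
p,y,s=tool();print(p,y,s['gripper_width'],s['force'])"
```

```text
clock: 57.22
position: [697.9, 60.8, 314.8]
tcp_rot: [-0.01, 1.0, 0.0, 0.001]
force: [0.5, -0.4, 0.0]
gripper_width: -0.4
grip_force: 0.0
[697.93129856  60.78890948 314.76144636] 1.591457127017803 -0.43086407185519743 [ 0.4624558  -0.40819546  0.02117747]
```

```bash
python3 -m creep '[[[0,0,0.1,0,-1],[0,0,0.25,0,-1],[0,0,0.4,0,-1],[0,0,0.4,0,-1],[-0.1,0,0.4,0,-1],[-0.25,0,0.4,0,-1],[-0.4,0,0.4,0,-1],[-0.55,0,0.4,0,-1]]]'
python3 -m creep '[[[-0.15,0,0,0,-1],[-0.22,0,0,0,-1],[-0.22,0,0,0,-1],[-0.22,0,0,0,-1],[-0.22,0,0,0,-1],[-0.22,0,0,0,-1],[-0.22,0,0,0,-1],[-0.22,0,0,0,-1]]]'
python3 -c "
from h import *
p,y,s=tool();print(p,y)
P,w,i=shot('scene','s13');c=P[200:350,200:400];cv2.imwrite('pics/s13c.png',cv2.resize(c,None,fx=4,fy=4,interpolation=cv2.INTER_CUBIC)[:,:,::-1])
H=hsv(P);h,s=H[...,0],H[...,1]
for b,Q in comps((h>6)&(h<14)&(s>150)&(w[...,0]>400)&(w[...,2]>60),w,10): print('orange',b,np.median(Q,0),rect(Q))
a=-1.15+np.arange(0,25)*1.3/24
print(np.round(np.c_[674.3+102*np.sin(a)-22,92+102*np.cos(a)-10+173.4],1).tolist())"
```

```text
clock: 57.88
position: [586.2, 60.6, 393.8]
tcp_rot: [-0.01, 1.0, 0.0, 0.0]
force: [-0.0, 0.8, 0.4]
gripper_width: 0.1
grip_force: 0.0
clock: 58.55
position: [543.8, 60.4, 393.6]
tcp_rot: [-0.01, 1.0, -0.0, -0.0]
force: [-0.0, -0.7, 0.4]
gripper_width: 0.3
grip_force: 0.0
[543.77806472  60.36413053 393.63674071] 1.5908690377078798
orange [298 275  16  16] [597.85940398  64.92712382 133.10397377] (array([595.4,  59.8]), array([19. , 38.3]), -0.035)
[[559.2, 297.1], [561.6, 302.0], [564.2, 306.9], [567.2, 311.6], [570.3, 316.1], [573.7, 320.5], [577.4, 324.6], [581.2, 328.6], [585.3, 332.3], [589.6, 335.8], [594.0, 339.1], [598.6, 342.1], [603.4, 344.9], [608.3, 347.4], [613.4, 349.7], [618.5, 351.6], [623.8, 353.3], [629.1, 354.7], [634.5, 355.8], [640.0, 356.7], [645.5, 357.2], [651.0, 357.4], [656.5, 357.3], [662.1, 356.9], [667.5, 356.3]]
```

Lever down again. A pinch lets it slip, so I push its end with the closed fingers from the front, following the arc with no grip needed.

```bash
python3 -m creep '[[[0,-0.008,-0.1,0,-1],[0,-0.008,-0.22,0,-1],[0,-0.008,-0.34,0,-1],[0,-0.008,-0.44,0,-1],[0,-0.008,-0.485,0,-1],[0,-0.008,-0.485,0,-1],[0,-0.008,-0.485,0,-1],[0,-0.008,-0.485,0,-1]]]'
python3 -m creep '[[[0.04,0,0,0,-1],[0.08,0,0,0,-1],[0.105,0,0.05,0,-1],[0.136,0,0.096,0,-1],[0.171,0,0.139,0,-1],[0.211,0,0.177,0,-1],[0.255,0,0.211,0,-1],[0.302,0,0.24,0,-1]]]'
python3 -m creep '[[[0.05,0.002,0.024,0,-1],[0.102,0.003,0.042,0,-1],[0.155,0.004,0.054,0,-1],[0.21,0.005,0.061,0,-1],[0.265,0.006,0.062,0,-1],[0.32,0.007,0.057,0,-1],[0.345,0.007,0.055,0,-1],[0.345,0.007,0.055,0,-1]]]'
python3 -c "
from h import *
p,y,s=tool();print(p,s['force'])
P,w,i=shot('scene','s14');c=P[200:350,200:400];cv2.imwrite('pics/s14c.png',cv2.resize(c,None,fx=4,fy=4,interpolation=cv2.INTER_CUBIC)[:,:,::-1])
H=hsv(P);h,s=H[...,0],H[...,1]
for b,Q in comps((h>6)&(h<14)&(s>150)&(w[...,0]>400)&(w[...,2]>60),w,10): print('orange',b,np.median(Q,0),rect(Q))"
```

```text
clock: 59.27
position: [543.9, 58.9, 298.5]
tcp_rot: [-0.01, 1.0, 0.0, 0.001]
force: [0.7, 0.2, -0.1]
gripper_width: -0.3
grip_force: 0.0
clock: 59.93
position: [604.7, 58.8, 347.1]
tcp_rot: [-0.01, 1.0, -0.0, 0.001]
force: [-1.2, 0.2, 1.0]
gripper_width: -0.1
grip_force: 0.5
clock: 60.6
position: [673.6, 60.2, 356.4]
tcp_rot: [-0.01, 1.0, -0.0, 0.0]
force: [0.5, -0.3, -0.5]
gripper_width: -0.0
grip_force: 0.0
[673.61842795  60.16246623 356.41906385] [ 0.46346294 -0.27979412 -0.48870859]
orange [262 297  12  11] [703.40796219  68.2491205  188.60635205] (array([704.5,  65.5]), array([15. , 21.7]), -0.742)
```

The lever is up: its orange grip is back at its starting reading of (703, 68, 189). I retreat and verify everything.

```bash
python3 -m creep '[[[-0.05,0,0,0,-1],[-0.1,0,0.1,0,-1],[-0.2,0,0.25,0,-1],[-0.3,0,0.4,0,-1],[-0.45,0,0.5,0,-1],[-0.6,0,0.5,0,-1],[-0.75,0,0.5,0,-1],[-0.9,0,0.5,0,-1]]]'
python3 -m creep '[[[-0.1,0,0,0,-1],[-0.1,0,0,0,-1],[-0.1,0,0,0,-1],[-0.1,0,0,0,-1],[-0.1,0,0,0,-1],[-0.1,0,0,0,-1],[-0.1,0,0,0,-1],[-0.1,0,0,0,-1]]]'
python3 m.py | grep -E "orange|red|top|scene|rim|blue"; python3 -c "
from h import *
shot('scene','s15')"
```

```text
clock: 61.32
position: [490.8, 60.3, 456.8]
tcp_rot: [-0.01, 1.0, -0.0, 0.001]
force: [0.3, -0.7, 1.0]
gripper_width: -0.0
grip_force: 0.0
clock: 61.98
position: [473.0, 60.2, 455.6]
tcp_rot: [-0.01, 1.0, -0.0, -0.0]
force: [0.0, 0.1, -0.5]
gripper_width: 0.3
grip_force: 0.0
top
red [327 167   9  11] [661. -39.  96.] 99 [660.3 -38.7] [18.9 27.1] 0.011
orange [284 135   9  16] [697.  60. 193.] 199 [699.9  60.5] [17.5 25.7] 0.017
rim (array([ 515.4, -380.4]), array([154.3, 179.4]), -0.015) [ 510.02716797 -374.67783519   88.63856204]
scene
red [253 276  12  11] [662. -32.  94.] 97 [660.6 -33.4] [24.1 24.7] 0.018
orange [262 297  12  11] [703.  69. 190.] 195 [703.4  64.6] [15.3 21.9] -0.588
rim (array([ 512.3, -379.1]), array([158.7, 179.9]), -0.003) [ 523.12106049 -364.09363613   87.31757007]
```

View pics/s15.png

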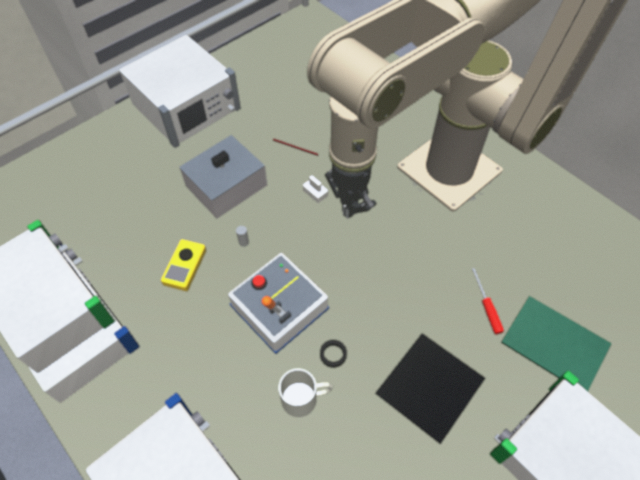

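The lever is raised at (268,303), the button is out at (259,282), the lid is seated at (223,172), and the bystanders have not moved. I hand the job in.

```bash
python3 -c "
from workcell import *
print(hand_in())"
```

```text
the job is handed in; nothing more can be done
None
```

I've handed the job in: by my last camera check all four blue modules were in their bays under the seated lid, the lever was raised and the bystanders hadn't moved; the lever slipped out of the pinch twice, so I pushed it up with closed fingers, and the judge's result was not shown.

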